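Load the slide staining trough and start it

TASK

Lift the lid off the white staining trough by its knob and lay it flat on the black rubber mat, then move every slide carrier from the black loading rack into the trough, each fully down in a slot of its own (any slot). Then put the lid back squarely so that it covers the trough, and last push the agitator's toggle lever all the way over. Leave the bottles and other things on the bench as they are.

Things in the scene. Friction and masses are not known exactly. Their poses are not given: they have to be found in the camera images.
- trough: open white staining trough fixed to the bench: 150 (its x) x 110 (its y) x 112 mm high, walls and floor 6 mm, 98 mm between the long walls. Origin: centre of the underside. Four slots across it, 12 mm wide, 30 mm apart along x, between rib pairs on the long walls; ribs stand 12 mm proud, 40 mm high plus a 9 mm peaked top that leads a slab in. A seated carrier's x lies along the trough's x
- slot0 (a point): centre of trough slot 0, on the inner floor (6 mm above the bench), at x = -45 mm of the trough; axes as the trough's
- slot1 (a point): centre of trough slot 1, on the inner floor (6 mm above the bench), at x = -15 mm of the trough; axes as the trough's
- slot2 (a point): centre of trough slot 2, on the inner floor (6 mm above the bench), at x = 15 mm of the trough; axes as the trough's
- slot3 (a point): centre of trough slot 3, on the inner floor (6 mm above the bench), at x = 45 mm of the trough; axes as the trough's
- lid: loose flat grey lid, 162 mm (x) x 122 mm (y) x 6 mm, with no lip, lying on the trough's rim (112 mm above the bench) at the start. In its middle an upright black round knob, 24 mm in diameter, 36 mm high above the plate. Origin: centre of the plate's underside. About 220 g
- rack: fixed black loading rack, 150 mm (x) x 114 mm (y), floor 6 mm thick, four slots 13 mm wide and 36 mm apart along its x, ribs up to 40 mm above the bench. Origin: centre of the underside. The carriers in it have their x along the rack's x and their undersides 6 mm above the bench
- mat: thin black rubber mat fixed to the bench, 200 mm (x) x 150 mm (y) x 3 mm, where the lid is to lie. Origin: centre of its underside
- carrier0: slide carrier, steel slab with grip tab, upright in the rack; may be absent (pose None from the start). Slab 8 mm thick (its x), 90 mm wide (its y), 60 mm high; tab 8 mm thick, 24 mm wide along y, 38 mm high on the middle of the slab's top edge (98 mm in all). Origin: centre of the underside, z up. About 90 g; symmetric, may be turned half round
- carrier1: slide carrier, steel slab with grip tab, upright in the rack; may be absent (pose None from the start). Slab 8 mm thick (its x), 90 mm wide (its y), 60 mm high; tab 8 mm thick, 24 mm wide along y, 38 mm high on the middle of the slab's top edge (98 mm in all). Origin: centre of the underside, z up. About 90 g; symmetric, may be turned half round
- carrier2: slide carrier, steel slab with grip tab, upright in the rack; may be absent (pose None from the start). Slab 8 mm thick (its x), 90 mm wide (its y), 60 mm high; tab 8 mm thick, 24 mm wide along y, 38 mm high on the middle of the slab's top edge (98 mm in all). Origin: centre of the underside, z up. About 90 g; symmetric, may be turned half round
- carrier3: slide carrier, steel slab with grip tab, upright in the rack; may be absent (pose None from the start). Slab 8 mm thick (its x), 90 mm wide (its y), 60 mm high; tab 8 mm thick, 24 mm wide along y, 38 mm high on the middle of the slab's top edge (98 mm in all). Origin: centre of the underside, z up. About 90 g; symmetric, may be turned half round
- switch (a joint): agitator toggle lever on a small grey block: 0 = leaning to the block's -x side (off; starts within 0.15), 1.0 rad = fully over to its +x side (on); stays where it is left, moves with a light push
- switch_tip (a point): centre of the black ball, 26 mm in diameter, at the lever's upper end; it swings 70 mm from a pivot that lies 22 mm above the bench over the middle of the block, and leans 0.5 rad off vertical at either end of its travel
- switch_base: grey block under the lever, fixed to the bench, 70 mm (x) x 50 mm (y) x 25 mm high. Origin: centre of its underside; the lever swings in its x-z plane and must be pushed towards its +x
- amber: amber bottle, 42 mm across, 85 mm high, bystander; origin under its centre
- jar: white jar, 60 mm across, 75 mm high, bystander; origin under its centre
- reagent: clear bottle, 56 mm across, 115 mm high, bystander; origin under its centre
- beaker: glass beaker, 68 mm across, 85 mm high, bystander; origin under its centre
- slidebox: blue slide box 50 x 90 x 32 mm, bystander; origin under its centre
- dishes: clear stack of dishes, 56 mm across, 22 mm high, bystander; origin under its centre
- can: can, 52 mm across, 90 mm high, bystander; origin under its centre
Not all that is in view belongs to the job. Of the things that look like the lid, the middle-sized one is meant.

How it is judged (in metres and radians):
On the way, in this order (a step that is already met when the one before it is completed fails the run):
1. the lid lies flat and released on the mat (height (world z) of lid below 0.012 m and horizontal distance between lid and mat below 0.05 m and angle between lid's own z axis and vertical below 0.08 rad and contact force between lid and the fingers below 0.2 N), for 0.2 s.
2. every carrier stands fully down in a slot of the trough, released (z of carrier0 in the frame of trough between 0.002 and 0.0105 m and x of carrier0 in the frame of trough between -0.06 and 0.06 m and y of carrier0 in the frame of trough between -0.015 and 0.015 m and angle between each of carrier0, carrier1, carrier2, carrier3's own z axis and vertical below 0.12 rad and z of carrier1 in the frame of trough between 0.002 and 0.0105 m and x of carrier1 in the frame of trough between -0.06 and 0.06 m and y of carrier1 in the frame of trough between -0.015 and 0.015 m and z of carrier2 in the frame of trough between 0.002 and 0.0105 m and x of carrier2 in the frame of trough between -0.06 and 0.06 m and y of carrier2 in the frame of trough between -0.015 and 0.015 m and z of carrier3 in the frame of trough between 0.002 and 0.0105 m and x of carrier3 in the frame of trough between -0.06 and 0.06 m and y of carrier3 in the frame of trough between -0.015 and 0.015 m and contact force between each of carrier0, carrier1, carrier2, carrier3 and the fingers below 0.2 N), for 0.2 s.
3. the lid covers the trough squarely, released (z of lid in the frame of trough between 0.107 and 0.118 m and horizontal distance between lid and trough below 0.01 m and angle between the x axis of lid and the x axis of trough, either way round below 0.1 rad and angle between lid's own z axis and vertical below 0.05 rad and contact force between lid and the fingers below 0.2 N), for 0.2 s.
4. the lever is fully over (value of joint switch above 0.85 rad), for 0.1 s.
At the end, for the whole second after the job is handed in: Every carrier upright (7 degrees) and fully down (within 4 mm) in a trough slot; the lid flat on the rim, centred within 10 mm and square within 0.1 rad; the lever beyond 0.85 rad; all at rest (z of carrier0 in the frame of trough between 0.002 and 0.0105 m and x of carrier0 in the frame of trough between -0.06 and 0.06 m and y of carrier0 in the frame of trough between -0.015 and 0.015 m and angle between each of carrier0, carrier1, carrier2, carrier3's own z axis and vertical below 0.12 rad and z of carrier1 in the frame of trough between 0.002 and 0.0105 m and x of carrier1 in the frame of trough between -0.06 and 0.06 m and y of carrier1 in the frame of trough between -0.015 and 0.015 m and z of carrier2 in the frame of trough between 0.002 and 0.0105 m and x of carrier2 in the frame of trough between -0.06 and 0.06 m and y of carrier2 in the frame of trough between -0.015 and 0.015 m and z of carrier3 in the frame of trough between 0.002 and 0.0105 m and x of carrier3 in the frame of trough between -0.06 and 0.06 m and y of carrier3 in the frame of trough between -0.015 and 0.015 m and z of lid in the frame of trough between 0.107 and 0.118 m and horizontal distance between lid and trough below 0.01 m and angle between the x axis of lid and the x axis of trough, either way round below 0.1 rad and angle between lid's own z axis and vertical below 0.05 rad and value of joint switch above 0.85 rad and linear speed of lid below 0.02 m/s); the robot touches nothing.
It fails at once if a bystander is knocked over or moved more than 4 cm (distance of any of amber, jar, reagent, beaker, slidebox, dishes, can from where it was at the start of the episode above 0.04 m or angle between any of amber, jar, reagent, beaker, slidebox, dishes, can's own z axis and vertical above 0.6 rad).
Of carrier0, carrier1, carrier2, carrier3 only 3 to 4 are there at a start; the rules pass over those that are not, and their reading is None.
At some moment in a run one of lid may be knocked a few centimetres aside while the robot is not near it.
It also fails if it takes over 208 s, if anything falls off the work surface, if the arm or the gripper's body presses on something with over 40 N, if the wrist force passes 120 N, or if a joint passes its speed limit or range.

ROBOT

A 7-joint arm with a two-finger parallel gripper is mounted at the origin on the work surface. World frame = base frame: x ahead of the robot, y to its left, z up, the work surface at z = 0. Lengths are in mm, angles in rad, forces in N, time in s.
With the tool pointing down it reaches from about 400 to 875 mm from the base axis. Payload 6.5 kg.
Tool frame: the origin (TCP) lies on the centre line of the jaws, within the pads' length; the fingertips stand 11 mm ahead of it and the grasp point (between the pads) lies 8 mm behind it; z points along the fingers, y is the line along which they close (so a half turn about z gives the same grasp; the last joint's range is limited). The gripper opens to 85 mm and grips with 20 to 120 N. Pads are 22 mm wide; open, the fingers measure 114 mm over their backs; the gripper's body (76 mm by 85 mm) begins 54 mm behind the grasp point. The pads swing forward as they close: fully open they stand 13 mm farther back than shut.
Start: joints at [-1.297, 0.536, -0.004, 1.538, 0.003, 1.067, -0.071], TCP at [216.639, 612.828, 242.29] pointing down, gripper open.
Joint ranges: [-2.7, 2.7], [-0.37, 2.16], [-1.27, 1.26], [0.24, 2.4], [-1.31, 4.45], [0.19, 1.91], [-2.76, 2.76]. Speed limits (rad/s): [2.39, 2.39, 3.14, 3.14, 3.14, 3.14, 3.14].

INTERFACE

Orientations are given as a rotation vector (axis times angle).
In Python, from plant import ctrl gives the robot as it stands.
- The arm moves only by the shell command python3 -m creep 'ROWS' [FORCE]. ROWS is JSON, a list of rows, each an object of numbers: "tx", "ty", "tz": the shift along the tool's x, y, z in m; "ax", "ay", "az": the turn, a rotation vector about the tool's x, y, z in rad; "fingers": the opening, from 0 (shut) to 1 (fully open). In form: [{"tx": .., "ty": .., "tz": .., "ax": .., "ay": .., "az": .., "fingers": ..}, ...]. A call has 1 to 10 rows; each row shifts and turns the commanded pose from where the row before left it, along the tool's axes as they then stand; what a row does not reach is not made up. A row lasts 1/12 s, in which the tool goes at most 41.7 mm and 7.16 degrees, less where a joint would pass 70% of its speed; a pose out of reach is approached as far as the arm can. A call with a gripper value outside its range is refused whole. The fingers move at their own pace and stop on an object; FORCE is the grip in N (left out, the last holds). Time passes only in rows, so rows that do not move let the fingers close. It gives the time, the measured TCP pose, the force, the opening and the grip force at its end, in the units of the state.
- ctrl.observe(): the state, without advancing time (a new reading comes with each control period).
- ctrl.read_camera(name): name is "scene" or "top" or "wrist"; returns a dict with "img" (420x560x3 uint8, blue, green, red), "range_z" (420x560 float32, mm along the optical axis (not along the pixel's ray), 0 where there is no reading), "camera_matrix" (3x3 intrinsics, pixels), "camera_from_world" (4x4, takes a point from world to camera coordinates). Camera axes: x right, y down, z forward; pixel columns grow to the right and rows downward; lengths in mm; the calibration is good to about 2 mm. A picture is of the moment at which its call begins.
- ctrl.sign_off(): hands the job in; it is judged then, once.
The state is a dict: "clock": time; "joints": joint angles; "qd": joint speeds; "effort": joint torques, N m; "eef_pos": TCP position; "tool_rot": TCP orientation; "ft_force": force on the tool from outside, world axes, zero at the start; "torque": the same for the moment, N m; "opening": opening from 0.0 (shut) to 1.0 (fully open); "grip_force": force on a finger pad.
Only numpy, scipy, OpenCV 4.12 (cv2) and the standard library are available. Lean on these libraries where they do the work, as an engineer would, in place of code of your own. Each camera call takes 0.05 s, during which the arm holds its last target. There are 200 camera calls.

## Working session

There is one attempt and no reset: what is moved stays moved. The work goes in short steps, Python scripts to look and compute and a shell command to move; the robot and the scene stay as the last step left them, time stands still between calls to the robot, and variables do not carry over. Pictures are saved under pics/ and viewed, at most 14 in all, crops included, and the job is handed in when it is done.

```bash
mkdir -p pics; ls; cat > h.py <<'E'
import numpy as np,cv2
from plant import ctrl
from scipy.spatial.transform import Rotation as R
def grab(n,save=None):
    d=ctrl.read_camera(n)
    if save: cv2.imwrite('pics/'+save,d['img'])
    K=np.array(d['camera_matrix']);T=np.array(d['camera_from_world'])
    z=d['range_z'];v,u=np.mgrid[:420,:560]
    c=np.stack([(u-K[0,2])/K[0,0]*z,(v-K[1,2])/K[1,1]*z,z],-1)
    P=(c-T[:3,3])@T[:3,:3]
    P[z==0]=np.nan
    return d['img'],P,K,T
def ray(K,T,uv,h):
    uv=np.atleast_2d(uv).astype(float)
    c=np.c_[(uv-K[[0,1],[2,2]])/K[[0,1],[0,1]],np.ones(len(uv))]
    o=-T[:3,:3].T@T[:3,3]; w=c@T[:3,:3]
    return o+w*((h-o[2])/w[:,2:])
E
python3 - <<'E'
from h import *
for n in('scene','top'):
    i,P,K,T=grab(n,n+'0.png'); np.savez('/tmp/'+n,i=i,P=P,K=K,T=T); print(n,(-T[:3,:3].T@T[:3,3]).round(),K[0,0])
s=ctrl.observe();print(s)
E
```

```text
pics
scene [1234.  160. 1138.] 504.89617694714565
top [ 350.  -26. 1344.] 396.121616002637
{'clock': 0.1, 'joints': array([-1.29716872,  0.53710931, -0.004408  ,  1.53879522,  0.00259886,
        1.06730906, -0.07120932]), 'qd': array([ 0.00036294, -0.00133272,  0.00041449, -0.00262825, -0.0016971 ,
        0.00140677, -0.00143387]), 'effort': array([ 2.33520368e-03, -5.84562242e+01,  1.05149221e+00, -2.59773517e+01,
        1.25683984e-02,  4.61780743e-03, -1.37095967e-06]), 'eef_pos': array([216.50207675, 612.2810706 , 241.48057967]), 'tool_rot': array([-5.31156173e-01, -3.09622185e+00,  2.52772967e-03]), 'ft_force': array([0.54492415, 0.11658319, 0.85743161]), 'torque': array([-0.00118615,  0.01117476, -0.01138558]), 'grip_force': 0.0, 'opening': 0.9994719228667873}
```

View pics/scene0.png

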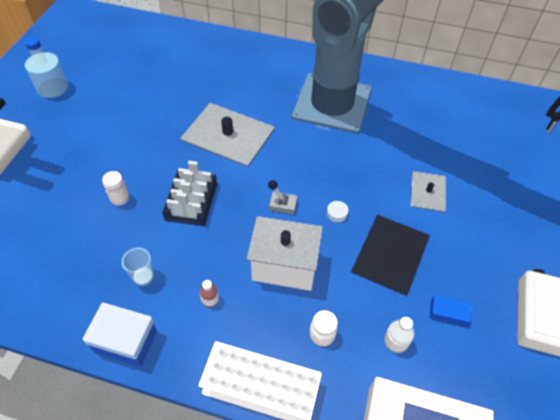

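View pics/top0.png

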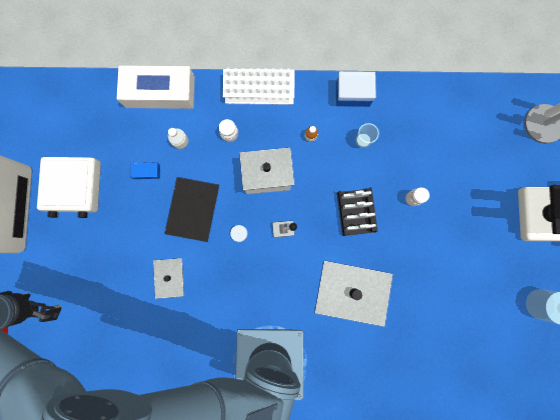

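The scene view shows the covered trough (285,250), mat (390,253), rack with carriers (190,192), switch (283,200) and two decoy lids. In the top view the trough is at (267,168), the mat at (192,208), the rack at (357,210) and the switch at (285,229).

```bash
cat >> h.py <<'E'
def rect(P,m):
    p=P[m][:,:2]; p=p[np.isfinite(p[:,0])].astype(np.float32)
    (c,s,a)=cv2.minAreaRect(p); return np.round(c,1),np.round(s,1),round(a,2),len(p)
def win(P,x0,x1,y0,y1,z0,z1):
    return (P[...,0]>x0)&(P[...,0]<x1)&(P[...,1]>y0)&(P[...,1]<y1)&(P[...,2]>z0)&(P[...,2]<z1)
E
python3 - <<'E'
from h import *
D={n:np.load('/tmp/%s.npz'%n) for n in('scene','top')}
t=D['top'];P=t['P']
for u,v in[(267,185),(267,167),(192,208),(357,210),(285,229),(292,227)]:print(u,v,P[v,u].round())
for n in D:
    P=D[n]['P'];g=D[n]['i'].max(-1).astype(int);sat=g-D[n]['i'].min(-1)
    print(n)
    X=P[168,267] if n=='top' else X
    print('lid',rect(P,win(P,X[0]-150,X[0]+150,X[1]-150,X[1]+150,110,126)))
    m=win(P,X[0]-40,X[0]+40,X[1]-40,X[1]+40,145,165);print('knob',rect(P,m),P[m].mean(0))
    M=t['P'][208,192]
    m=win(P,M[0]-150,M[0]+150,M[1]-130,M[1]+130,-5,12)&(g<60)&(sat<30);print('mat',rect(P,m),P[m].mean(0))
    M=t['P'][210,357]
    m=win(P,M[0]-110,M[0]+110,M[1]-110,M[1]+110,-5,50)&(g<60)&(sat<30);print('rack',rect(P,m))
    m=win(P,M[0]-110,M[0]+110,M[1]-90,M[1]+90,95,112);print('tabs',m.sum())
    k,l=cv2.connectedComponents(m.astype(np.uint8))
    for j in range(1,k):
        if (l==j).sum()>5: print('  ',rect(P,l==j),P[l==j].mean(0).round(1))
    M=t['P'][229,285]
    m=win(P,M[0]-90,M[0]+90,M[1]-90,M[1]+90,15,30)&(sat<60);print('swb',rect(P,m))
    m=win(P,M[0]-90,M[0]+90,M[1]-90,M[1]+90,70,105)&(g<90);print('ball',rect(P,m),P[m].mean(0).round(1))
E
```

```text
267 185 [570.  13. 118.]
267 167 [619.  13. 154.]
192 208 [508. 271.   3.]
357 210 [ 508. -290.    7.]
285 229 [438. -46.  43.]
292 227 [441. -67.  97.]
sceneTraceback (most recent call last):
  File "<stdin>", line 8, in <module>
NameError: name 'X' is not defined
```

```bash
cat > m.py <<'E'
from h import *
D={n:np.load('/tmp/%s.npz'%n) for n in('top','scene')}
def r(*a):
    try: print(a[0],rect(a[1],a[2]),np.nanmean(a[1][a[2]],0).round(1))
    except Exception as e: print(a[0],'none')
for n in D:
    P=D[n]['P'];g=D[n]['i'].max(-1).astype(int);sat=g-D[n]['i'].min(-1)
    print(n)
    w=lambda x,y,d,z0,z1:win(P,x-d,x+d,y-d,y+d,z0,z1)
    r('lid',P,w(600,13,130,112,123));r('knob',P,w(610,13,50,149,160))
    r('mat',P,w(508,271,140,-3,10)&(g<60)&(sat<40))
    r('rack',P,w(508,-290,110,-3,50)&(g<60)&(sat<40))
    m=w(508,-290,110,98,112)
    k,l=cv2.connectedComponents(m.astype(np.uint8))
    for j in range(1,k): r('  tab',P,l==j)
    r('swb',P,w(438,-46,80,20,30)&(sat<60))
    r('ball',P,w(438,-46,80,80,112))
E
python3 m.py
```

```text
top
lid (array([624.1,  16.8]), array([123.2, 162.2]), 6.58, 1842) [623.   16.7 117.7]
knob (array([624.1,  16.5]), array([22.8, 18.6]), 1.22, 43) [622.9  16.8 153.8]
mat (array([504.5, 272.3]), array([145.5, 194.1]), 80.3, 2314) [503.5 272.1   2.9]
rack (array([ 500.6, -283.5]), array([146.5, 107.2]), 7.83, 291) [ 496.2 -276.9   20.6]
  tab (array([ 555.5, -278.1]), array([ 7.8, 24.6]), 10.3, 22) [ 555.  -277.1  103.2]
  tab (array([ 520.2, -282.5]), array([ 7.2, 23.6]), 11.28, 21) [ 520.2 -282.7  103.2]
  tab (array([ 484.1, -288.3]), array([ 6.8, 22.1]), 1.06, 22) [ 484.4 -287.6  102.9]
  tab (array([ 449.4, -291.3]), array([ 6.8, 24. ]), 2.17, 19) [ 448.9 -293.   102.9]
swb (array([440.4, -37.9]), array([49.3, 67.6]), 6.13, 197) [438.5 -33.5  24.8]
ball (array([442.8, -68.8]), array([22.8, 22.1]), 89.1, 53) [443.  -68.1  93.4]
scene
lid (array([623.9,  15.6]), array([126.3, 162.2]), 6.67, 2897) [628.1  16.9 118.5]
knob (array([625.6,  16.4]), array([22.3, 20.9]), 15.86, 78) [625.8  16.  154. ]
mat (array([506.2, 272.8]), array([141.3, 194.8]), 80.33, 2096) [500.9 288.    3.7]
rack (array([ 505.5, -283.3]), array([143.9, 106.3]), 7.08, 208) [ 496.2 -235.8   30.2]
  tab (array([ 449.1, -292.1]), array([25. , 11.5]), 85.35, 34) [ 449.1 -291.5  102.9]
  tab (array([ 485.6, -290. ]), array([10. , 23.3]), 7.02, 38) [ 486.  -289.8  103.2]
  tab (array([ 522. , -282.7]), array([25.5, 14. ]), 86.13, 36) [ 521.7 -282.5  103.6]
  tab (array([ 555.6, -278.4]), array([11.9, 24. ]), 5.7, 38) [ 556.7 -278.5  103.1]
swb (array([442.4, -39. ]), array([54.8, 69.3]), 4.79, 283) [446.5 -37.1  25.3]
ball (array([445.7, -68.6]), array([23.1, 21.2]), 79.65, 74) [448.7 -67.8  92.8]
```

```bash
cat > to.py <<'E'
import sys
from h import *
# to.py x y z [toolY deg]: remaining shift in present tool axes (m), turn to level + yaw (applied after shift)
s=ctrl.observe();r=R.from_rotvec(s['tool_rot']);M=r.as_matrix()
x,y,z=map(float,sys.argv[1:4])
a=np.degrees(np.arctan2(M[1,1],M[0,1]))
if len(sys.argv)>4:
    b=float(sys.argv[4]); b=a+(b-a+180)%360-180
else: b=a
c,q=np.cos(np.radians(b)),np.sin(np.radians(b))
G=np.array([[-q,c,0],[c,q,0],[0,0,-1]]).copy(); G[:,0]=np.cross(G[:,1],G[:,2])
print('t %.1f pos'%s['clock'],s['eef_pos'].round(1),'toolY %.1f'%a,'open %.3f grip %.0f'%(s['opening'],s['grip_force']),'F',s['ft_force'].round(1),'j7 %.2f'%s['joints'][6])
print('shift m',(M.T@(np.array([x,y,z])-s['eef_pos'])/1000).round(4),'turn',(r.inv()*R.from_matrix(G)).as_rotvec().round(3))
E
r='{"tx":-0.0243,"ty":-0.01775}'
python3 -m creep '[{"tx":-0.0243,"ty":-0.01775},{"tx":-0.0243,"ty":-0.01775},{"tx":-0.0243,"ty":-0.01775},{"tx":-0.0243,"ty":-0.01775},{"tx":-0.0243,"ty":-0.01775},{"tx":-0.0243,"ty":-0.01775},{"tx":-0.0243,"ty":-0.01775},{"tx":-0.0243,"ty":-0.01775},{"tx":-0.0243,"ty":-0.01775},{"tx":-0.0243,"ty":-0.01775}]' 40
python3 to.py 624.5 16.6 200 70.5
```

```text
t 0.1 pos [216.5 612.3 241.5] toolY 70.5 open 0.999 grip 0 F [0.5 0.1 0.9] j7 -0.07
shift m [-0.5832 -0.4256  0.0422] turn [-0.002  0.     0.001]validation failed for argument at $[0]...
```

```bash

python3 -m creep '[{"tx":-0.0243,"ty":-0.01775,"tz":0,"ax":0,"ay":0,"az":0,"fingers":1},{"tx":-0.0243,"ty":-0.01775,"tz":0,"ax":0,"ay":0,"az":0,"fingers":1},{"tx":-0.0243,"ty":-0.01775,"tz":0,"ax":0,"ay":0,"az":0,"fingers":1},{"tx":-0.0243,"ty":-0.01775,"tz":0,"ax":0,"ay":0,"az":0,"fingers":1},{"tx":-0.0243,"ty":-0.01775,"tz":0,"ax":0,"ay":0,"az":0,"fingers":1},{"tx":-0.0243,"ty":-0.01775,"tz":0,"ax":0,"ay":0,"az":0,"fingers":1},{"tx":-0.0243,"ty":-0.01775,"tz":0,"ax":0,"ay":0,"az":0,"fingers":1},{"tx":-0.0243,"ty":-0.01775,"tz":0,"ax":0,"ay":0,"az":0,"fingers":1}]' 40
python3 to.py 624.5 16.6 200 70.5
```

```text
clock: 0.77
eef_pos: [353.1, 412.6, 242.0]
tool_rot: [-0.531, -3.096, 0.001]
ft_force: [0.6, 0.0, 0.1]
opening: 0.995
grip_force: 0.0
t 0.8 pos [353.1 412.6 242. ] toolY 70.5 open 0.995 grip 0 F [0.6 0.  0.1] j7 0.30
shift m [-0.3879 -0.2829  0.0421] turn [-0.001 -0.     0.001]
```

```bash

python3 -m creep '[{"tx":-0.027,"ty":-0.0197,"tz":0,"ax":0,"ay":0,"az":0,"fingers":1},{"tx":-0.027,"ty":-0.0197,"tz":0,"ax":0,"ay":0,"az":0,"fingers":1},{"tx":-0.027,"ty":-0.0197,"tz":0,"ax":0,"ay":0,"az":0,"fingers":1},{"tx":-0.027,"ty":-0.0197,"tz":0,"ax":0,"ay":0,"az":0,"fingers":1},{"tx":-0.027,"ty":-0.0197,"tz":0,"ax":0,"ay":0,"az":0,"fingers":1},{"tx":-0.027,"ty":-0.0197,"tz":0,"ax":0,"ay":0,"az":0,"fingers":1},{"tx":-0.027,"ty":-0.0197,"tz":0,"ax":0,"ay":0,"az":0,"fingers":1},{"tx":-0.027,"ty":-0.0197,"tz":0,"ax":0,"ay":0,"az":0,"fingers":1},{"tx":-0.027,"ty":-0.0197,"tz":0,"ax":0,"ay":0,"az":0,"fingers":1},{"tx":-0.027,"ty":-0.0197,"tz":0,"ax":0,"ay":0,"az":0,"fingers":1}]'
python3 -m creep '[{"tx":-0.027,"ty":-0.0197,"tz":0,"ax":0,"ay":0,"az":0,"fingers":1},{"tx":-0.027,"ty":-0.0197,"tz":0.01,"ax":0,"ay":0,"az":0,"fingers":1},{"tx":-0.027,"ty":-0.0197,"tz":0.01,"ax":0,"ay":0,"az":0,"fingers":1},{"tx":-0.027,"ty":-0.0197,"tz":0.01,"ax":0,"ay":0,"az":0,"fingers":0.6},{"tx":-0.01,"ty":-0.007,"tz":0.01,"ax":0,"ay":0,"az":0,"fingers":0.6},{"tx":0,"ty":0,"tz":0,"ax":0,"ay":0,"az":0,"fingers":0.6},{"tx":0,"ty":0,"tz":0,"ax":0,"ay":0,"az":0,"fingers":0.6}]'
python3 to.py 624.5 16.6 135 70.5
```

```text
clock: 1.6
eef_pos: [542.0, 136.9, 242.1]
tool_rot: [-0.531, -3.096, 0.0]
ft_force: [0.0, 0.2, 0.4]
opening: 0.997
grip_force: 0.0
clock: 2.18
eef_pos: [623.4, 18.1, 201.2]
tool_rot: [-0.533, -3.094, 0.0]
ft_force: [0.1, 0.3, 0.2]
opening: 0.6
grip_force: 0.0
t 2.2 pos [623.4  18.1 201.2] toolY 70.5 open 0.600 grip 0 F [0.1 0.3 0.2] j7 1.23
shift m [-0.0017 -0.001   0.0662] turn [-0.001 -0.002 -0.001]
```

```bash
python3 - <<'E'
from h import *
i,P,K,T=grab('wrist','w1.png')
m=win(P,560,690,-50,80,148,160); print(rect(P,m),P[m].mean(0))
print(rect(P,win(P,480,750,-150,200,112,124)))
E
```

```text
(array([623. ,  16.3]), array([23.1, 22.9]), 19.08, 1021) [621.96746825  16.63900024 154.24868245]
(array([623.5,  16. ]), array([122.3, 162.3]), 6.43, 28874)
```

View pics/w1.png

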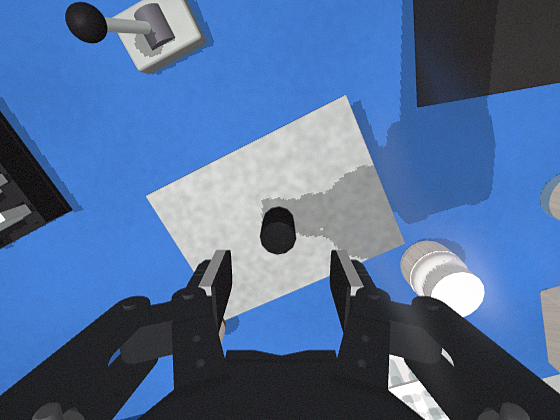

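The wrist view shows the knob at (278,230), centred between the jaws; measured (623.2, 16.3). Descend and grip.

```bash

python3 -m creep '[{"tx":-0.0005,"ty":-0.0015,"tz":0.015,"ax":0,"ay":0,"az":0,"fingers":0.6},{"tx":0,"ty":0,"tz":0.018,"ax":0,"ay":0,"az":0,"fingers":0.6},{"tx":0,"ty":0,"tz":0.018,"ax":0,"ay":0,"az":0,"fingers":0.6},{"tx":0,"ty":0,"tz":0.015,"ax":0,"ay":0,"az":0,"fingers":0.6},{"tx":0,"ty":0,"tz":0,"ax":0,"ay":0,"az":0,"fingers":0.2},{"tx":0,"ty":0,"tz":0,"ax":0,"ay":0,"az":0,"fingers":0.1},{"tx":0,"ty":0,"tz":0,"ax":0,"ay":0,"az":0,"fingers":0.1},{"tx":0,"ty":0,"tz":0,"ax":0,"ay":0,"az":0,"fingers":0.1},{"tx":0,"ty":0,"tz":0,"ax":0,"ay":0,"az":0,"fingers":0.1},{"tx":0,"ty":0,"tz":0,"ax":0,"ay":0,"az":0,"fingers":0.1}]' 60
python3 -m creep '[{"tx":0,"ty":0,"tz":-0.004,"ax":0,"ay":0,"az":0,"fingers":0.1},{"tx":0,"ty":0,"tz":-0.01,"ax":0,"ay":0,"az":0,"fingers":0.1},{"tx":0,"ty":0,"tz":-0.015,"ax":0,"ay":0,"az":0,"fingers":0.1},{"tx":0,"ty":0,"tz":-0.015,"ax":0,"ay":0,"az":0,"fingers":0.1},{"tx":0,"ty":0,"tz":-0.01,"ax":0,"ay":0,"az":0,"fingers":0.1},{"tx":0,"ty":0,"tz":0,"ax":0,"ay":0,"az":0,"fingers":0.1}]'
python3 to.py 505 272.5 135 70.5
```

```text
clock: 3.07
eef_pos: [624.5, 17.0, 137.2]
tool_rot: [0.531, 3.095, 0.001]
ft_force: [0.0, 1.5, 2.2]
opening: 0.263
grip_force: 59.2
clock: 3.57
eef_pos: [625.9, 16.5, 193.3]
tool_rot: [0.531, 3.092, 0.002]
ft_force: [1.0, -0.5, -2.7]
opening: 0.262
grip_force: 59.0
t 3.6 pos [625.9  16.5 193.3] toolY 70.5 open 0.262 grip 59 F [ 1.  -0.5 -2.7] j7 1.24
shift m [0.1996 0.2009 0.0579] turn [0.002 0.004 0.   ]
```

```bash

python3 -m creep '[{"tx":0.012,"ty":0.012,"tz":0,"ax":0,"ay":0,"az":0,"fingers":0.1},{"tx":0.02,"ty":0.02,"tz":0,"ax":0,"ay":0,"az":0,"fingers":0.1},{"tx":0.025,"ty":0.025,"tz":0,"ax":0,"ay":0,"az":0,"fingers":0.1},{"tx":0.025,"ty":0.025,"tz":0,"ax":0,"ay":0,"az":0,"fingers":0.1},{"tx":0.025,"ty":0.025,"tz":0,"ax":0,"ay":0,"az":0,"fingers":0.1},{"tx":0.025,"ty":0.025,"tz":0,"ax":0,"ay":0,"az":0,"fingers":0.1},{"tx":0.025,"ty":0.025,"tz":0,"ax":0,"ay":0,"az":0,"fingers":0.1},{"tx":0.02,"ty":0.02,"tz":0.005,"ax":0,"ay":0,"az":0,"fingers":0.1},{"tx":0.015,"ty":0.015,"tz":0.01,"ax":0,"ay":0,"az":0,"fingers":0.1},{"tx":0.008,"ty":0.009,"tz":0.02,"ax":0,"ay":0,"az":0,"fingers":0.1}]'
python3 -m creep '[{"tx":0,"ty":0,"tz":0.025,"ax":0,"ay":0,"az":0,"fingers":0.1},{"tx":0,"ty":0,"tz":0.025,"ax":0,"ay":0,"az":0,"fingers":0.1},{"tx":0,"ty":0,"tz":0.025,"ax":0,"ay":0,"az":0,"fingers":0.1},{"tx":0,"ty":0,"tz":0.02,"ax":0,"ay":0,"az":0,"fingers":0.1},{"tx":0,"ty":0,"tz":0.015,"ax":0,"ay":0,"az":0,"fingers":0.1},{"tx":0,"ty":0,"tz":0.01,"ax":0,"ay":0,"az":0,"fingers":0.1},{"tx":0,"ty":0,"tz":0,"ax":0,"ay":0,"az":0,"fingers":0.1},{"tx":0,"ty":0,"tz":0,"ax":0,"ay":0,"az":0,"fingers":0.1}]'
python3 to.py 505 272.5 28.5 70.5
```

```text
clock: 4.4
eef_pos: [501.7, 277.1, 156.4]
tool_rot: [0.525, 3.096, 0.006]
ft_force: [-0.4, 1.0, -2.3]
opening: 0.261
grip_force: 59.0
clock: 5.07
eef_pos: [502.5, 272.6, 35.2]
tool_rot: [-0.531, -3.096, 0.001]
ft_force: [-0.5, -0.6, -2.3]
opening: 0.258
grip_force: 59.0
t 5.1 pos [502.5 272.6  35.2] toolY 70.5 open 0.258 grip 59 F [-0.5 -0.6 -2.3] j7 0.77
shift m [-0.0024  0.0007  0.0067] turn [-0.001 -0.     0.   ]
```

```bash

python3 -m creep '[{"tx":0,"ty":0,"tz":0.004,"ax":0,"ay":0,"az":0,"fingers":0.1},{"tx":0,"ty":0,"tz":0.003,"ax":0,"ay":0,"az":0,"fingers":0.1},{"tx":0,"ty":0,"tz":0,"ax":0,"ay":0,"az":0,"fingers":0.1},{"tx":0,"ty":0,"tz":0,"ax":0,"ay":0,"az":0,"fingers":0.5},{"tx":0,"ty":0,"tz":0,"ax":0,"ay":0,"az":0,"fingers":0.5},{"tx":0,"ty":0,"tz":0,"ax":0,"ay":0,"az":0,"fingers":0.5},{"tx":0,"ty":0,"tz":0,"ax":0,"ay":0,"az":0,"fingers":0.5},{"tx":0,"ty":0,"tz":-0.02,"ax":0,"ay":0,"az":0,"fingers":0.5},{"tx":0,"ty":0,"tz":-0.03,"ax":0,"ay":0,"az":0,"fingers":0.5},{"tx":0,"ty":0,"tz":-0.04,"ax":0,"ay":0,"az":0,"fingers":0.5}]'
python3 -m creep '[{"tx":0,"ty":0,"tz":-0.04,"ax":0,"ay":0,"az":0,"fingers":0.5},{"tx":0,"ty":0,"tz":-0.04,"ax":0,"ay":0,"az":0,"fingers":0.5},{"tx":0,"ty":0,"tz":-0.01,"ax":0,"ay":0,"az":0,"fingers":0.5},{"tx":0,"ty":0,"tz":0,"ax":0,"ay":0,"az":0,"fingers":0.5}]'
python3 - <<'E'
from h import *
for n in('top','scene'):
    i,P,K,T=grab(n,n+'1.png'); np.savez('/tmp/'+n+'1',i=i,P=P,K=K,T=T)
    m=win(P,500,750,-120,150,104,117); print(n,'rim',rect(P,m),P[m][:,2].mean())
    m=win(P,400,620,150,400,6,14);print('lid',rect(P,m),P[m][:,2].mean(), 'knob',rect(P,win(P,440,570,210,340,38,52)))
    m=win(P,560,690,-60,95,30,58); print('ribs',m.sum())
E
python3 to.py 623.5 16 240 8
```

```text
clock: 5.9
eef_pos: [500.8, 271.8, 117.4]
tool_rot: [-0.53, -3.093, 0.005]
ft_force: [0.5, 0.4, 1.0]
opening: 0.501
grip_force: 0.0
clock: 6.23
eef_pos: [504.8, 274.0, 212.4]
tool_rot: [0.531, 3.091, 0.009]
ft_force: [0.4, 0.5, -0.8]
opening: 0.502
grip_force: 0.0
top rim (array([622.7,  19.5]), array([111.5, 150.1]), 6.35, 347) 111.04521144876406
lid (array([508.4, 255.7]), array([212.2, 212.5]), 0.83, 1247) 9.28181005191063 knob (array([499.9, 270.2]), array([14.9, 21.2]), 51.04, 26)
ribs 254
scene rim (array([623.8,  18.4]), array([114.4, 150.3]), 5.96, 697) 111.08850682151468
lid (array([510.7, 283.1]), array([238.7, 201.1]), 81.11, 2451) 9.447848705076611 knob (array([504.7, 272.3]), array([22.6, 24.4]), 84.2, 71)
ribs 802
t 6.3 pos [502.3 272.7 208. ] toolY 70.5 open 0.500 grip 0 F [-0.4 -0.3 -0.7] j7 0.73
shift m [-0.1998 -0.2017 -0.032 ] turn [ 0.    -0.     1.092]
```

```bash

python3 -m creep '[{"tx":-0.022,"ty":-0.022,"tz":-0.005,"ax":0,"ay":0,"az":0,"fingers":0.5},{"tx":-0.025,"ty":-0.025,"tz":-0.005,"ax":0,"ay":0,"az":0,"fingers":0.5},{"tx":-0.025,"ty":-0.025,"tz":-0.005,"ax":0,"ay":0,"az":0,"fingers":0.5},{"tx":-0.025,"ty":-0.025,"tz":-0.005,"ax":0,"ay":0,"az":0,"fingers":0.5},{"tx":-0.025,"ty":-0.025,"tz":-0.005,"ax":0,"ay":0,"az":0,"fingers":0.5},{"tx":-0.025,"ty":-0.025,"tz":-0.005,"ax":0,"ay":0,"az":0,"fingers":0.5},{"tx":-0.025,"ty":-0.025,"tz":-0.005,"ax":0,"ay":0,"az":0,"fingers":0.5},{"tx":-0.02,"ty":-0.021,"tz":0,"ax":0,"ay":0,"az":0,"fingers":0.5},{"tx":-0.008,"ty":-0.009,"tz":0,"ax":0,"ay":0,"az":0,"fingers":0.5}]'
python3 -m creep '[{"tx":0,"ty":0,"tz":0,"ax":0,"ay":0,"az":0.12,"fingers":0.3},{"tx":0,"ty":0,"tz":0,"ax":0,"ay":0,"az":0.12,"fingers":0.3},{"tx":0,"ty":0,"tz":0,"ax":0,"ay":0,"az":0.12,"fingers":0.3},{"tx":0,"ty":0,"tz":0,"ax":0,"ay":0,"az":0.12,"fingers":0.3},{"tx":0,"ty":0,"tz":0,"ax":0,"ay":0,"az":0.12,"fingers":0.25},{"tx":0,"ty":0,"tz":0,"ax":0,"ay":0,"az":0.12,"fingers":0.25},{"tx":0,"ty":0,"tz":0,"ax":0,"ay":0,"az":0.12,"fingers":0.25},{"tx":0,"ty":0,"tz":0,"ax":0,"ay":0,"az":0.12,"fingers":0.25},{"tx":0,"ty":0,"tz":0,"ax":0,"ay":0,"az":0.12,"fingers":0.25},{"tx":0,"ty":0,"tz":0,"ax":0,"ay":0,"az":0,"fingers":0.25}]'
python3 - <<'E'
from h import *
i,P,K,T=grab('wrist','w2.png');np.savez('/tmp/w2',i=i,P=P,K=K,T=T)
m=win(P,500,750,-120,150,106,117); print('rim',rect(P,m),P[m][:,2].mean())
E
python3 to.py 555.5 -278 190 8
```

```text
clock: 7.08
eef_pos: [624.1, 9.8, 241.2]
tool_rot: [-0.54, -3.093, 0.006]
ft_force: [0.1, -0.3, 0.9]
opening: 0.503
grip_force: 0.0
clock: 7.92
eef_pos: [622.6, 16.6, 241.0]
tool_rot: [-2.05, -2.377, 0.005]
ft_force: [-0.6, -0.3, -0.0]
opening: 0.25
grip_force: 0.0
rim (array([622.3,  18.9]), array([110.3, 150.4]), 5.81, 3667) 112.24833904255829
t 8.0 pos [622.7  16.5 241.3] toolY 8.8 open 0.249 grip 0 F [ 0.   0.2 -0.4] j7 0.28
shift m [-0.2807 -0.1114  0.0517] turn [-0.003  0.     0.014]
```

View pics/w2.png

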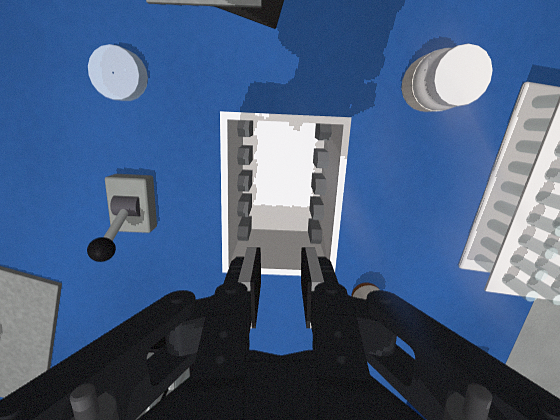

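The wrist view shows the open trough (285,190) with five ribs per long wall; the rim gives centre (622.5, 18.9) and x axis at about 96°. Now over the rack.

```bash

python3 -m creep '[{"tx":-0.02,"ty":-0.01,"tz":0,"ax":0,"ay":0,"az":0,"fingers":0.25},{"tx":-0.03,"ty":-0.015,"tz":0,"ax":0,"ay":0,"az":0,"fingers":0.25},{"tx":-0.03,"ty":-0.015,"tz":0,"ax":0,"ay":0,"az":0,"fingers":0.25},{"tx":-0.03,"ty":-0.015,"tz":0.006,"ax":0,"ay":0,"az":0,"fingers":0.25},{"tx":-0.03,"ty":-0.015,"tz":0.006,"ax":0,"ay":0,"az":0,"fingers":0.25},{"tx":-0.03,"ty":-0.015,"tz":0.006,"ax":0,"ay":0,"az":0,"fingers":0.25},{"tx":-0.03,"ty":-0.015,"tz":0.006,"ax":0,"ay":0,"az":0,"fingers":0.25},{"tx":-0.03,"ty":-0.015,"tz":0.006,"ax":0,"ay":0,"az":0,"fingers":0.25},{"tx":-0.03,"ty":-0.015,"tz":0.006,"ax":0,"ay":0,"az":0.014,"fingers":0.25},{"tx":-0.015,"ty":-0.01,"tz":0,"ax":0,"ay":0,"az":0,"fingers":0.25}]'
python3 -m creep '[{"tx":0,"ty":0,"tz":0,"ax":0,"ay":0,"az":0,"fingers":0.25},{"tx":0,"ty":0,"tz":0,"ax":0,"ay":0,"az":0,"fingers":0.25}]'
python3 - <<'E'
from h import *
i,P,K,T=grab('wrist','w3.png')
m=win(P,380,620,-360,-200,97,112).astype(np.uint8)
k,l=cv2.connectedComponents(m)
for j in range(1,k):
    if (l==j).sum()>20: print('tab',rect(P,l==j),P[l==j].mean(0).round(1))
E
python3 to.py 520 -282.6 82 8
```

```text
clock: 8.8
eef_pos: [523.6, -280.9, 205.5]
tool_rot: [-2.063, -2.367, 0.005]
ft_force: [-0.5, 0.5, 0.4]
opening: 0.253
grip_force: 0.0
clock: 8.97
eef_pos: [525.6, -277.8, 206.5]
tool_rot: [-2.062, -2.368, 0.001]
ft_force: [0.4, 0.4, -0.3]
opening: 0.25
grip_force: 0.0
tab (array([ 447.5, -291.2]), array([ 8.8, 24.4]), 5.91, 368) [ 448.1 -290.3  103.7]
tab (array([ 519.2, -282.7]), array([ 7.6, 24.4]), 7.54, 300) [ 519.1 -281.8  104.5]
tab (array([ 554.5, -278.8]), array([ 8.3, 24.3]), 6.65, 315) [ 554.  -278.   104.1]
tab (array([ 483.5, -289.6]), array([ 8.2, 24.5]), 7.1, 328) [ 483.9 -288.8  104. ]
t 9.0 pos [ 526.6 -276.2  206.6] toolY 8.0 open 0.247 grip 0 F [-0.4  0.3 -0.6] j7 0.81
shift m [-0.0056 -0.0073  0.1246] turn [-0.001 -0.001  0.   ]
```

View pics/w3.png

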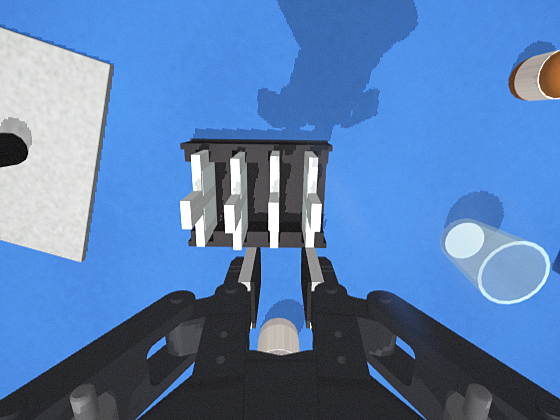

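Four carriers with tabs at (190–310, 170–215); measured tab centres are on the expected 36 mm pitch and at 104 mm. Take the far one first.

```bash
python3 to.py 554.3 -278.4 82 7
```

```text
t 9.0 pos [ 526.6 -276.2  206.6] toolY 8.0 open 0.247 grip 0 F [-0.4  0.3 -0.6] j7 0.81
shift m [-0.0062  0.0272  0.1245] turn [-0.001 -0.001  0.018]
```

```bash

python3 -m creep '[{"tx":-0.002,"ty":0.014,"tz":0.01,"ax":0,"ay":0,"az":0.018,"fingers":0.25},{"tx":-0.002,"ty":0.013,"tz":0.02,"ax":0,"ay":0,"az":0,"fingers":0.25},{"tx":0,"ty":0,"tz":0.03,"ax":0,"ay":0,"az":0,"fingers":0.25},{"tx":0,"ty":0,"tz":0,"ax":0,"ay":0,"az":0,"fingers":0.25},{"tx":0,"ty":0,"tz":0,"ax":0,"ay":0,"az":0,"fingers":0.25},{"tx":0,"ty":0,"tz":0,"ax":0,"ay":0,"az":0,"fingers":0.25},{"tx":0,"ty":0,"tz":0,"ax":0,"ay":0,"az":0,"fingers":0.25}]'
python3 to.py 554.3 -278.4 82 7
```

```text
clock: 9.6
eef_pos: [554.7, -277.8, 149.0]
tool_rot: [2.083, 2.349, 0.001]
ft_force: [0.1, 1.0, 0.7]
opening: 0.254
grip_force: 0.0
t 9.6 pos [ 554.7 -277.8  149. ] toolY 6.9 open 0.254 grip 0 F [0.1 1.  0.7] j7 0.81
shift m [-0.0004 -0.0006  0.067 ] turn [ 0.002  0.001 -0.002]
```

```bash

python3 -m creep '[{"tx":0,"ty":0,"tz":0.01,"ax":0,"ay":0,"az":0,"fingers":0.25},{"tx":0,"ty":0,"tz":0.02,"ax":0,"ay":0,"az":0,"fingers":0.25},{"tx":0,"ty":0,"tz":0.02,"ax":0,"ay":0,"az":0,"fingers":0.25},{"tx":0,"ty":0,"tz":0.017,"ax":0,"ay":0,"az":0,"fingers":0.25},{"tx":0,"ty":0,"tz":0,"ax":0,"ay":0,"az":0,"fingers":0.25},{"tx":0,"ty":0,"tz":0,"ax":0,"ay":0,"az":0,"fingers":0.02},{"tx":0,"ty":0,"tz":0,"ax":0,"ay":0,"az":0,"fingers":0.02},{"tx":0,"ty":0,"tz":0,"ax":0,"ay":0,"az":0,"fingers":0.02},{"tx":0,"ty":0,"tz":0,"ax":0,"ay":0,"az":0,"fingers":0.02},{"tx":0,"ty":0,"tz":0,"ax":0,"ay":0,"az":0,"fingers":0.02}]' 60
python3 to.py 554.3 -278.4 82 7
python3 -m creep '[{"tx":0,"ty":0,"tz":-0.005,"ax":0,"ay":0,"az":0,"fingers":0.02},{"tx":0,"ty":0,"tz":-0.015,"ax":0,"ay":0,"az":0,"fingers":0.02},{"tx":0,"ty":0,"tz":-0.025,"ax":0,"ay":0,"az":0,"fingers":0.02},{"tx":0,"ty":0,"tz":-0.03,"ax":0,"ay":0,"az":0,"fingers":0.02},{"tx":0,"ty":0,"tz":-0.03,"ax":0,"ay":0,"az":0,"fingers":0.02},{"tx":0,"ty":0,"tz":-0.02,"ax":0,"ay":0,"az":0,"fingers":0.02},{"tx":0,"ty":0,"tz":-0.01,"ax":0,"ay":0,"az":0,"fingers":0.02},{"tx":0,"ty":0,"tz":0,"ax":0,"ay":0,"az":0,"fingers":0.02},{"tx":0,"ty":0,"tz":0,"ax":0,"ay":0,"az":0,"fingers":0.02}]'
python3 to.py 618 63.6 220 96.1
```

```text
clock: 10.43
eef_pos: [554.3, -277.8, 81.2]
tool_rot: [2.084, 2.349, 0.001]
ft_force: [-0.6, 0.1, -1.1]
opening: 0.083
grip_force: 59.6
t 10.4 pos [ 554.3 -277.8   81.2] toolY 6.8 open 0.083 grip 60 F [-0.6  0.1 -1.1] j7 0.85
shift m [-0.0006 -0.0001 -0.0008] turn [ 0.001  0.001 -0.003]
clock: 11.18
eef_pos: [553.7, -277.4, 215.0]
tool_rot: [-2.085, -2.35, -0.0]
ft_force: [0.4, 0.2, -1.4]
opening: 0.083
grip_force: 59.8
t 11.2 pos [ 553.7 -277.4  215. ] toolY 6.8 open 0.083 grip 60 F [ 0.4  0.2 -1.4] j7 0.78
shift m [ 0.3309  0.1044 -0.0049] turn [ 0.    -0.    -1.558]
```

```bash

python3 -m creep '[{"tx":0.015,"ty":0.005,"tz":0,"ax":0,"ay":0,"az":0,"fingers":0.02},{"tx":0.03,"ty":0.0095,"tz":0,"ax":0,"ay":0,"az":0,"fingers":0.02},{"tx":0.035,"ty":0.011,"tz":0,"ax":0,"ay":0,"az":0,"fingers":0.02},{"tx":0.035,"ty":0.011,"tz":0,"ax":0,"ay":0,"az":0,"fingers":0.02},{"tx":0.035,"ty":0.011,"tz":0,"ax":0,"ay":0,"az":0,"fingers":0.02},{"tx":0.035,"ty":0.011,"tz":0,"ax":0,"ay":0,"az":0,"fingers":0.02},{"tx":0.035,"ty":0.011,"tz":0,"ax":0,"ay":0,"az":0,"fingers":0.02},{"tx":0.035,"ty":0.011,"tz":0,"ax":0,"ay":0,"az":0,"fingers":0.02},{"tx":0.035,"ty":0.011,"tz":0,"ax":0,"ay":0,"az":0,"fingers":0.02},{"tx":0.03,"ty":0.0095,"tz":0,"ax":0,"ay":0,"az":0,"fingers":0.02}]'
python3 -m creep '[{"tx":0.011,"ty":0.0034,"tz":0,"ax":0,"ay":0,"az":-0.06,"fingers":0.02},{"tx":0,"ty":0,"tz":0,"ax":0,"ay":0,"az":-0.12,"fingers":0.02},{"tx":0,"ty":0,"tz":0,"ax":0,"ay":0,"az":-0.12,"fingers":0.02},{"tx":0,"ty":0,"tz":0,"ax":0,"ay":0,"az":-0.12,"fingers":0.02},{"tx":0,"ty":0,"tz":0,"ax":0,"ay":0,"az":-0.12,"fingers":0.02},{"tx":0,"ty":0,"tz":0,"ax":0,"ay":0,"az":-0.12,"fingers":0.02},{"tx":0,"ty":0,"tz":0,"ax":0,"ay":0,"az":-0.12,"fingers":0.02},{"tx":0,"ty":0,"tz":0,"ax":0,"ay":0,"az":-0.12,"fingers":0.02},{"tx":0,"ty":0,"tz":0,"ax":0,"ay":0,"az":-0.12,"fingers":0.02},{"tx":0,"ty":0,"tz":0,"ax":0,"ay":0,"az":-0.12,"fingers":0.02}]'
python3 -m creep '[{"tx":0,"ty":0,"tz":0,"ax":0,"ay":0,"az":-0.12,"fingers":0.02},{"tx":0,"ty":0,"tz":0,"ax":0,"ay":0,"az":-0.12,"fingers":0.02},{"tx":0,"ty":0,"tz":0,"ax":0,"ay":0,"az":-0.12,"fingers":0.02},{"tx":0,"ty":0,"tz":0,"ax":0,"ay":0,"az":-0.058,"fingers":0.02},{"tx":0,"ty":0,"tz":0,"ax":0,"ay":0,"az":0,"fingers":0.02},{"tx":0,"ty":0,"tz":0,"ax":0,"ay":0,"az":0,"fingers":0.02},{"tx":0,"ty":0,"tz":0,"ax":0,"ay":0,"az":0,"fingers":0.02},{"tx":0,"ty":0,"tz":0,"ax":0,"ay":0,"az":0,"fingers":0.02}]'
python3 to.py 618 63.6 140 96.1
python3 - <<'E'
from h import *
i,P,K,T=grab('wrist','w4.png')
m=win(P,500,750,-120,150,106,116); print('rim',rect(P,m))
E
```

```text
clock: 12.02
eef_pos: [615.0, 55.3, 213.0]
tool_rot: [-2.081, -2.349, 0.003]
ft_force: [0.2, 0.3, -0.3]
opening: 0.085
grip_force: 59.8
clock: 12.85
eef_pos: [616.8, 63.5, 212.9]
tool_rot: [-0.478, -3.101, 0.001]
ft_force: [0.2, -0.3, -0.7]
opening: 0.082
grip_force: 59.8
clock: 13.52
eef_pos: [617.8, 63.4, 214.6]
tool_rot: [0.165, -3.136, 0.0]
ft_force: [0.9, 0.1, -1.0]
opening: 0.085
grip_force: 59.8
t 13.5 pos [617.8  63.4 214.6] toolY 96.0 open 0.085 grip 60 F [ 0.9  0.1 -1. ] j7 1.56
shift m [-0.0002  0.0002  0.0746] turn [-0.    -0.001 -0.001]
rim (array([622.2,  18.7]), array([110.2, 150.8]), 6.03, 4622)
```

View pics/w4.png

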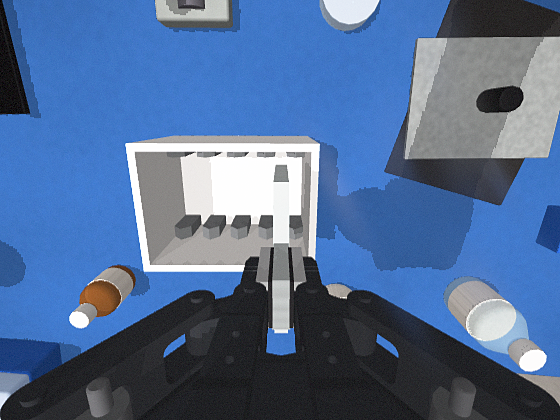

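The wrist view shows the carrier (282,200) above the trough at the right-hand end slot between the last two ribs, parallel to it. Lower.

```bash

python3 -m creep '[{"tx":0,"ty":0,"tz":0.01,"ax":0,"ay":0,"az":0,"fingers":0.02},{"tx":0,"ty":0,"tz":0.02,"ax":0,"ay":0,"az":0,"fingers":0.02},{"tx":0,"ty":0,"tz":0.02,"ax":0,"ay":0,"az":0,"fingers":0.02},{"tx":0,"ty":0,"tz":0.02,"ax":0,"ay":0,"az":0,"fingers":0.02},{"tx":0,"ty":0,"tz":0.015,"ax":0,"ay":0,"az":0,"fingers":0.02},{"tx":0,"ty":0,"tz":0.01,"ax":0,"ay":0,"az":0,"fingers":0.02},{"tx":0,"ty":0,"tz":0.01,"ax":0,"ay":0,"az":0,"fingers":0.02},{"tx":0,"ty":0,"tz":0.01,"ax":0,"ay":0,"az":0,"fingers":0.02}]'
python3 -m creep '[{"tx":0,"ty":0,"tz":0.006,"ax":0,"ay":0,"az":0,"fingers":0.02},{"tx":0,"ty":0,"tz":0.006,"ax":0,"ay":0,"az":0,"fingers":0.02},{"tx":0,"ty":0,"tz":0.004,"ax":0,"ay":0,"az":0,"fingers":0.02},{"tx":0,"ty":0,"tz":0,"ax":0,"ay":0,"az":0,"fingers":0.02},{"tx":0,"ty":0,"tz":0,"ax":0,"ay":0,"az":0,"fingers":0.02}]'
python3 to.py 618 63.6 81.5 96.1
```

```text
clock: 14.23
eef_pos: [618.5, 63.5, 99.7]
tool_rot: [-0.167, 3.137, -0.0]
ft_force: [0.5, -0.2, -1.8]
opening: 0.082
grip_force: 60.4
clock: 14.65
eef_pos: [618.4, 63.4, 84.5]
tool_rot: [-0.167, 3.137, 0.0]
ft_force: [0.4, 0.8, -0.6]
opening: 0.081
grip_force: 60.4
t 14.7 pos [618.4  63.4  84.5] toolY 96.1 open 0.081 grip 60 F [ 0.4  0.8 -0.6] j7 1.58
shift m [0.0004 0.0002 0.003 ] turn [ 0.  0. -0.]
```

```bash

python3 -m creep '[{"tx":0,"ty":0,"tz":0.003,"ax":0,"ay":0,"az":0,"fingers":0.02},{"tx":0,"ty":0,"tz":0,"ax":0,"ay":0,"az":0,"fingers":0.02},{"tx":0,"ty":0,"tz":0,"ax":0,"ay":0,"az":0,"fingers":0.15},{"tx":0,"ty":0,"tz":0,"ax":0,"ay":0,"az":0,"fingers":0.15},{"tx":0,"ty":0,"tz":0,"ax":0,"ay":0,"az":0,"fingers":0.15},{"tx":0,"ty":0,"tz":-0.01,"ax":0,"ay":0,"az":0,"fingers":0.15},{"tx":0,"ty":0,"tz":-0.02,"ax":0,"ay":0,"az":0,"fingers":0.15},{"tx":0,"ty":0,"tz":-0.025,"ax":0,"ay":0,"az":0,"fingers":0.15},{"tx":0,"ty":0,"tz":-0.03,"ax":0,"ay":0,"az":0,"fingers":0.15}]'
python3 -m creep '[{"tx":0,"ty":0,"tz":-0.025,"ax":0,"ay":0,"az":0,"fingers":0.25},{"tx":0,"ty":0,"tz":0,"ax":0,"ay":0,"az":0,"fingers":0.25},{"tx":0,"ty":0,"tz":0,"ax":0,"ay":0,"az":0,"fingers":0.25}]'
python3 - <<'E'
from h import *
i,P,K,T=grab('wrist','w5.png')
m=win(P,560,680,-50,100,85,108)
k,l=cv2.connectedComponents(m.astype(np.uint8))
for j in range(1,k):
    if (l==j).sum()>20: print('tab',rect(P,l==j),P[l==j].mean(0).round(1))
E
python3 to.py 519.0 -282.4 190 7
```

```text
clock: 15.4
eef_pos: [617.0, 64.4, 166.5]
tool_rot: [0.168, -3.134, -0.001]
ft_force: [0.4, 0.7, 0.6]
opening: 0.147
grip_force: 0.0
clock: 15.65
eef_pos: [619.2, 64.5, 193.5]
tool_rot: [-0.168, 3.133, 0.002]
ft_force: [0.0, 0.2, -0.5]
opening: 0.253
grip_force: 0.0
tab (array([567. ,  18.7]), array([  0.3, 137.5]), 5.87, 468) [566.6  22.8  96.8]
tab (array([607.8,  86.8]), array([81.2,  0.4]), 5.86, 283) [605.5  86.5  97.1]
tab (array([621.3,  63.6]), array([24.9,  7.4]), 5.8, 350) [619.1  63.5 103.1]
tab (array([665.8, -23.2]), array([90.5, 44.9]), 58.32, 1879) [664.6 -25.3  97. ]
tab (array([666.3,  70.1]), array([ 2.2, 34.7]), 5.61, 503) [666.2  70.1  96.8]
t 15.7 pos [618.1  64.2 191.8] toolY 96.1 open 0.250 grip 0 F [-0.5 -0.3 -0.7] j7 1.56
shift m [ 0.1356 -0.3341  0.0015] turn [1.000e-03 0.000e+00 1.556e+00]
```

```bash

python3 -m creep '[{"tx":0.006,"ty":-0.015,"tz":0,"ax":0,"ay":0,"az":0,"fingers":0.25},{"tx":0.012,"ty":-0.03,"tz":0,"ax":0,"ay":0,"az":0,"fingers":0.25},{"tx":0.014,"ty":-0.034,"tz":0,"ax":0,"ay":0,"az":0,"fingers":0.25},{"tx":0.014,"ty":-0.034,"tz":0,"ax":0,"ay":0,"az":0,"fingers":0.25},{"tx":0.014,"ty":-0.034,"tz":0,"ax":0,"ay":0,"az":0,"fingers":0.25},{"tx":0.014,"ty":-0.034,"tz":0,"ax":0,"ay":0,"az":0,"fingers":0.25},{"tx":0.014,"ty":-0.034,"tz":0,"ax":0,"ay":0,"az":0,"fingers":0.25},{"tx":0.014,"ty":-0.034,"tz":0,"ax":0,"ay":0,"az":0,"fingers":0.25},{"tx":0.014,"ty":-0.034,"tz":0,"ax":0,"ay":0,"az":0,"fingers":0.25},{"tx":0.012,"ty":-0.03,"tz":0,"ax":0,"ay":0,"az":0,"fingers":0.25}]'
python3 -m creep '[{"tx":0.008,"ty":-0.021,"tz":0,"ax":0,"ay":0,"az":0.06,"fingers":0.25},{"tx":0,"ty":0,"tz":0,"ax":0,"ay":0,"az":0.12,"fingers":0.25},{"tx":0,"ty":0,"tz":0,"ax":0,"ay":0,"az":0.12,"fingers":0.25},{"tx":0,"ty":0,"tz":0,"ax":0,"ay":0,"az":0.12,"fingers":0.25},{"tx":0,"ty":0,"tz":0,"ax":0,"ay":0,"az":0.12,"fingers":0.25},{"tx":0,"ty":0,"tz":0,"ax":0,"ay":0,"az":0.12,"fingers":0.25},{"tx":0,"ty":0,"tz":0,"ax":0,"ay":0,"az":0.12,"fingers":0.25},{"tx":0,"ty":0,"tz":0,"ax":0,"ay":0,"az":0.12,"fingers":0.25},{"tx":0,"ty":0,"tz":0,"ax":0,"ay":0,"az":0.12,"fingers":0.25},{"tx":0,"ty":0,"tz":0,"ax":0,"ay":0,"az":0.12,"fingers":0.25}]'
python3 -m creep '[{"tx":0,"ty":0,"tz":0,"ax":0,"ay":0,"az":0.12,"fingers":0.25},{"tx":0,"ty":0,"tz":0.005,"ax":0,"ay":0,"az":0.12,"fingers":0.25},{"tx":0,"ty":0,"tz":0.015,"ax":0,"ay":0,"az":0.12,"fingers":0.25},{"tx":0,"ty":0,"tz":0.02,"ax":0,"ay":0,"az":0.056,"fingers":0.25},{"tx":0,"ty":0,"tz":0.01,"ax":0,"ay":0,"az":0,"fingers":0.25},{"tx":0,"ty":0,"tz":0,"ax":0,"ay":0,"az":0,"fingers":0.25},{"tx":0,"ty":0,"tz":0,"ax":0,"ay":0,"az":0,"fingers":0.25},{"tx":0,"ty":0,"tz":0,"ax":0,"ay":0,"az":0,"fingers":0.25}]'
python3 to.py 519 -282.4 82 7
python3 - <<'E'
from h import *
i,P,K,T=grab('wrist')
m=win(P,380,620,-360,-200,97,112).astype(np.uint8)
k,l=cv2.connectedComponents(m)
for j in range(1,k):
    if (l==j).sum()>20: print('tab',rect(P,l==j),P[l==j].mean(0).round(1))
E
```

```text
clock: 16.53
eef_pos: [521.1, -264.4, 190.0]
tool_rot: [0.164, -3.134, -0.001]
ft_force: [1.6, 0.1, -0.2]
opening: 0.257
grip_force: 0.0
clock: 17.37
eef_pos: [516.6, -283.5, 190.0]
tool_rot: [-1.56, -2.724, 0.001]
ft_force: [-0.1, 1.1, 0.5]
opening: 0.256
grip_force: 0.0
clock: 18.03
eef_pos: [518.4, -283.7, 141.8]
tool_rot: [2.082, 2.352, 0.0]
ft_force: [0.2, -0.6, -0.6]
opening: 0.249
grip_force: 0.0
t 18.0 pos [ 518.4 -283.7  141.8] toolY 7.0 open 0.249 grip 0 F [ 0.2 -0.6 -0.6] j7 0.88
shift m [0.0013 0.0008 0.0598] turn [ 0.  0. -0.]
tab (array([ 447.6, -291. ]), array([ 9.5, 24.8]), 8.08, 688) [ 448.2 -290.   103.6]
tab (array([ 519.3, -282.5]), array([ 8. , 24.5]), 7.07, 513) [ 519.2 -280.9  104.4]
tab (array([ 483.5, -289.6]), array([ 8.4, 24.5]), 7.11, 583) [ 483.8 -288.2  103.9]
```

```bash

python3 -m creep '[{"tx":0.001,"ty":0.0008,"tz":0.01,"ax":0,"ay":0,"az":0,"fingers":0.25},{"tx":0,"ty":0,"tz":0.02,"ax":0,"ay":0,"az":0,"fingers":0.25},{"tx":0,"ty":0,"tz":0.02,"ax":0,"ay":0,"az":0,"fingers":0.25},{"tx":0,"ty":0,"tz":0.01,"ax":0,"ay":0,"az":0,"fingers":0.25},{"tx":0,"ty":0,"tz":0,"ax":0,"ay":0,"az":0,"fingers":0.25},{"tx":0,"ty":0,"tz":0,"ax":0,"ay":0,"az":0,"fingers":0.02},{"tx":0,"ty":0,"tz":0,"ax":0,"ay":0,"az":0,"fingers":0.02},{"tx":0,"ty":0,"tz":0,"ax":0,"ay":0,"az":0,"fingers":0.02},{"tx":0,"ty":0,"tz":0,"ax":0,"ay":0,"az":0,"fingers":0.02},{"tx":0,"ty":0,"tz":0,"ax":0,"ay":0,"az":0,"fingers":0.02}]' 60
python3 -m creep '[{"tx":0,"ty":0,"tz":-0.005,"ax":0,"ay":0,"az":0,"fingers":0.02},{"tx":0,"ty":0,"tz":-0.015,"ax":0,"ay":0,"az":0,"fingers":0.02},{"tx":0,"ty":0,"tz":-0.025,"ax":0,"ay":0,"az":0,"fingers":0.02},{"tx":0,"ty":0,"tz":-0.03,"ax":0,"ay":0,"az":0,"fingers":0.02},{"tx":0,"ty":0,"tz":-0.03,"ax":0,"ay":0,"az":0,"fingers":0.02},{"tx":0,"ty":0,"tz":-0.02,"ax":0,"ay":0,"az":0,"fingers":0.02},{"tx":0,"ty":0,"tz":-0.01,"ax":0,"ay":0,"az":0,"fingers":0.02},{"tx":0,"ty":0,"tz":0,"ax":0,"ay":0,"az":0,"fingers":0.02},{"tx":0,"ty":0,"tz":0,"ax":0,"ay":0,"az":0,"fingers":0.02}]'
python3 to.py 621 33.6 215 96.1
```

```text
clock: 18.92
eef_pos: [519.4, -282.2, 81.9]
tool_rot: [2.082, 2.351, 0.001]
ft_force: [0.2, 0.1, -1.0]
opening: 0.085
grip_force: 59.4
clock: 19.67
eef_pos: [518.9, -281.7, 216.0]
tool_rot: [-2.083, -2.352, -0.0]
ft_force: [-0.2, 0.4, -2.7]
opening: 0.086
grip_force: 59.6
t 19.7 pos [ 518.9 -281.7  216. ] toolY 6.9 open 0.086 grip 60 F [-0.2  0.4 -2.7] j7 0.83
shift m [0.3006 0.1395 0.0011] turn [ 0.    -0.    -1.556]
```

```bash

python3 -m creep '[{"tx":0.015,"ty":0.007,"tz":0,"ax":0,"ay":0,"az":0,"fingers":0.02},{"tx":0.03,"ty":0.014,"tz":0,"ax":0,"ay":0,"az":0,"fingers":0.02},{"tx":0.032,"ty":0.015,"tz":0,"ax":0,"ay":0,"az":0,"fingers":0.02},{"tx":0.032,"ty":0.015,"tz":0,"ax":0,"ay":0,"az":0,"fingers":0.02},{"tx":0.032,"ty":0.015,"tz":0,"ax":0,"ay":0,"az":0,"fingers":0.02},{"tx":0.032,"ty":0.015,"tz":0,"ax":0,"ay":0,"az":0,"fingers":0.02},{"tx":0.032,"ty":0.015,"tz":0,"ax":0,"ay":0,"az":0,"fingers":0.02},{"tx":0.032,"ty":0.015,"tz":0,"ax":0,"ay":0,"az":0,"fingers":0.02},{"tx":0.032,"ty":0.015,"tz":0,"ax":0,"ay":0,"az":0,"fingers":0.02},{"tx":0.02,"ty":0.009,"tz":0,"ax":0,"ay":0,"az":0,"fingers":0.02}]'
python3 -m creep '[{"tx":0.0116,"ty":0.0045,"tz":0,"ax":0,"ay":0,"az":-0.06,"fingers":0.02},{"tx":0,"ty":0,"tz":0,"ax":0,"ay":0,"az":-0.12,"fingers":0.02},{"tx":0,"ty":0,"tz":0,"ax":0,"ay":0,"az":-0.12,"fingers":0.02},{"tx":0,"ty":0,"tz":0,"ax":0,"ay":0,"az":-0.12,"fingers":0.02},{"tx":0,"ty":0,"tz":0,"ax":0,"ay":0,"az":-0.12,"fingers":0.02},{"tx":0,"ty":0,"tz":0,"ax":0,"ay":0,"az":-0.12,"fingers":0.02},{"tx":0,"ty":0,"tz":0,"ax":0,"ay":0,"az":-0.12,"fingers":0.02},{"tx":0,"ty":0,"tz":0,"ax":0,"ay":0,"az":-0.12,"fingers":0.02},{"tx":0,"ty":0,"tz":0,"ax":0,"ay":0,"az":-0.12,"fingers":0.02},{"tx":0,"ty":0,"tz":0,"ax":0,"ay":0,"az":-0.12,"fingers":0.02}]'
python3 -m creep '[{"tx":0,"ty":0,"tz":0,"ax":0,"ay":0,"az":-0.12,"fingers":0.02},{"tx":0,"ty":0,"tz":0,"ax":0,"ay":0,"az":-0.12,"fingers":0.02},{"tx":0,"ty":0,"tz":0,"ax":0,"ay":0,"az":-0.12,"fingers":0.02},{"tx":0,"ty":0,"tz":0,"ax":0,"ay":0,"az":-0.056,"fingers":0.02},{"tx":0,"ty":0,"tz":0,"ax":0,"ay":0,"az":0,"fingers":0.02},{"tx":0,"ty":0,"tz":0,"ax":0,"ay":0,"az":0,"fingers":0.02},{"tx":0,"ty":0,"tz":0,"ax":0,"ay":0,"az":0,"fingers":0.02},{"tx":0,"ty":0,"tz":0,"ax":0,"ay":0,"az":0,"fingers":0.02}]'
python3 to.py 621 33.6 82 96.1
```

```text
clock: 20.5
eef_pos: [617.8, 26.3, 213.8]
tool_rot: [-2.076, -2.354, 0.002]
ft_force: [-0.8, 0.7, -1.3]
opening: 0.084
grip_force: 59.5
clock: 21.33
eef_pos: [619.9, 33.3, 213.8]
tool_rot: [-0.475, -3.102, 0.001]
ft_force: [0.2, 1.1, -1.8]
opening: 0.085
grip_force: 59.5
clock: 22.0
eef_pos: [620.9, 33.3, 215.6]
tool_rot: [0.165, -3.136, 0.0]
ft_force: [0.3, -1.1, -0.4]
opening: 0.085
grip_force: 59.5
t 22.0 pos [620.9  33.3 215.6] toolY 96.0 open 0.085 grip 60 F [ 0.3 -1.1 -0.4] j7 1.63
shift m [-0.0003  0.0003  0.1336] turn [ 0.    -0.001 -0.001]
```

```bash

python3 -m creep '[{"tx":0,"ty":0.0003,"tz":0.01,"ax":0,"ay":0,"az":0,"fingers":0.02},{"tx":0,"ty":0,"tz":0.02,"ax":0,"ay":0,"az":0,"fingers":0.02},{"tx":0,"ty":0,"tz":0.02,"ax":0,"ay":0,"az":0,"fingers":0.02},{"tx":0,"ty":0,"tz":0.02,"ax":0,"ay":0,"az":0,"fingers":0.02},{"tx":0,"ty":0,"tz":0.015,"ax":0,"ay":0,"az":0,"fingers":0.02},{"tx":0,"ty":0,"tz":0.01,"ax":0,"ay":0,"az":0,"fingers":0.02},{"tx":0,"ty":0,"tz":0.01,"ax":0,"ay":0,"az":0,"fingers":0.02},{"tx":0,"ty":0,"tz":0.01,"ax":0,"ay":0,"az":0,"fingers":0.02}]'
python3 -m creep '[{"tx":0,"ty":0,"tz":0.006,"ax":0,"ay":0,"az":0,"fingers":0.02},{"tx":0,"ty":0,"tz":0.006,"ax":0,"ay":0,"az":0,"fingers":0.02},{"tx":0,"ty":0,"tz":0.005,"ax":0,"ay":0,"az":0,"fingers":0.02},{"tx":0,"ty":0,"tz":0,"ax":0,"ay":0,"az":0,"fingers":0.02},{"tx":0,"ty":0,"tz":0,"ax":0,"ay":0,"az":0,"fingers":0.02}]'
python3 to.py 621 33.6 82 96.1
```

```text
clock: 22.67
eef_pos: [621.5, 33.6, 100.7]
tool_rot: [-0.167, 3.137, -0.0]
ft_force: [0.6, -0.9, -1.0]
opening: 0.085
grip_force: 59.5
clock: 23.08
eef_pos: [621.3, 33.5, 84.4]
tool_rot: [-0.167, 3.137, 0.0]
ft_force: [-0.2, -0.4, -1.7]
opening: 0.082
grip_force: 59.5
t 23.1 pos [621.3  33.5  84.4] toolY 96.1 open 0.082 grip 60 F [-0.2 -0.4 -1.7] j7 1.65
shift m [0.0003 0.0001 0.0024] turn [ 0.  0. -0.]
```

```bash

python3 -m creep '[{"tx":0,"ty":0,"tz":0.0025,"ax":0,"ay":0,"az":0,"fingers":0.02},{"tx":0,"ty":0,"tz":0,"ax":0,"ay":0,"az":0,"fingers":0.02},{"tx":0,"ty":0,"tz":0,"ax":0,"ay":0,"az":0,"fingers":0.15},{"tx":0,"ty":0,"tz":0,"ax":0,"ay":0,"az":0,"fingers":0.15},{"tx":0,"ty":0,"tz":0,"ax":0,"ay":0,"az":0,"fingers":0.15},{"tx":0,"ty":0,"tz":-0.01,"ax":0,"ay":0,"az":0,"fingers":0.15},{"tx":0,"ty":0,"tz":-0.02,"ax":0,"ay":0,"az":0,"fingers":0.15},{"tx":0,"ty":0,"tz":-0.025,"ax":0,"ay":0,"az":0,"fingers":0.15},{"tx":0,"ty":0,"tz":-0.03,"ax":0,"ay":0,"az":0,"fingers":0.15},{"tx":0,"ty":0,"tz":-0.025,"ax":0,"ay":0,"az":0,"fingers":0.25}]'
python3 -m creep '[{"tx":0.0085,"ty":-0.015,"tz":0,"ax":0,"ay":0,"az":0,"fingers":0.25},{"tx":0.0165,"ty":-0.03,"tz":0,"ax":0,"ay":0,"az":0,"fingers":0.25},{"tx":0.018,"ty":-0.032,"tz":0,"ax":0,"ay":0,"az":0,"fingers":0.25},{"tx":0.018,"ty":-0.032,"tz":0,"ax":0,"ay":0,"az":0,"fingers":0.25},{"tx":0.018,"ty":-0.032,"tz":0,"ax":0,"ay":0,"az":0,"fingers":0.25},{"tx":0.018,"ty":-0.032,"tz":0,"ax":0,"ay":0,"az":0,"fingers":0.25},{"tx":0.018,"ty":-0.032,"tz":0,"ax":0,"ay":0,"az":0,"fingers":0.25},{"tx":0.018,"ty":-0.032,"tz":0,"ax":0,"ay":0,"az":0,"fingers":0.25},{"tx":0.018,"ty":-0.032,"tz":0,"ax":0,"ay":0,"az":0,"fingers":0.25},{"tx":0.012,"ty":-0.022,"tz":0,"ax":0,"ay":0,"az":0,"fingers":0.25}]'
python3 -m creep '[{"tx":0.008,"ty":-0.0154,"tz":0,"ax":0,"ay":0,"az":0.06,"fingers":0.25},{"tx":0,"ty":0,"tz":0,"ax":0,"ay":0,"az":0.12,"fingers":0.25},{"tx":0,"ty":0,"tz":0,"ax":0,"ay":0,"az":0.12,"fingers":0.25},{"tx":0,"ty":0,"tz":0,"ax":0,"ay":0,"az":0.12,"fingers":0.25},{"tx":0,"ty":0,"tz":0,"ax":0,"ay":0,"az":0.12,"fingers":0.25},{"tx":0,"ty":0,"tz":0,"ax":0,"ay":0,"az":0.12,"fingers":0.25},{"tx":0,"ty":0,"tz":0,"ax":0,"ay":0,"az":0.12,"fingers":0.25},{"tx":0,"ty":0,"tz":0,"ax":0,"ay":0,"az":0.12,"fingers":0.25},{"tx":0,"ty":0,"tz":0,"ax":0,"ay":0,"az":0.12,"fingers":0.25},{"tx":0,"ty":0,"tz":0,"ax":0,"ay":0,"az":0.12,"fingers":0.25}]'
python3 -m creep '[{"tx":0,"ty":0,"tz":0,"ax":0,"ay":0,"az":0.12,"fingers":0.25},{"tx":0,"ty":0,"tz":0.005,"ax":0,"ay":0,"az":0.12,"fingers":0.25},{"tx":0,"ty":0,"tz":0.015,"ax":0,"ay":0,"az":0.12,"fingers":0.25},{"tx":0,"ty":0,"tz":0.02,"ax":0,"ay":0,"az":0.056,"fingers":0.25},{"tx":0,"ty":0,"tz":0.01,"ax":0,"ay":0,"az":0,"fingers":0.25},{"tx":0,"ty":0,"tz":0,"ax":0,"ay":0,"az":0,"fingers":0.25},{"tx":0,"ty":0,"tz":0,"ax":0,"ay":0,"az":0,"fingers":0.25},{"tx":0,"ty":0,"tz":0,"ax":0,"ay":0,"az":0,"fingers":0.25}]'
python3 to.py 483.6 -289.2 82 7
python3 - <<'E'
from h import *
for n in ('wrist','top'):
  i,P,K,T=grab(n)
  for m in (win(P,380,620,-360,-200,97,112),win(P,590,650,-50,90,98,109)):
    k,l=cv2.connectedComponents(m.astype(np.uint8))
    for j in range(1,k):
      if (l==j).sum()>8: print(n,rect(P,l==j),P[l==j].mean(0).round(1))
E
```

```text
clock: 23.92
eef_pos: [621.6, 33.4, 194.5]
tool_rot: [-0.166, 3.136, 0.0]
ft_force: [0.4, 0.2, 1.0]
opening: 0.251
grip_force: 0.0
clock: 24.75
eef_pos: [487.6, -277.2, 192.5]
tool_rot: [0.161, -3.137, 0.003]
ft_force: [-0.0, 0.3, -0.5]
opening: 0.248
grip_force: 0.0
clock: 25.58
eef_pos: [484.2, -288.5, 192.1]
tool_rot: [1.563, 2.725, 0.001]
ft_force: [-0.1, -0.7, 0.1]
opening: 0.25
grip_force: 0.0
clock: 26.25
eef_pos: [484.2, -289.6, 142.7]
tool_rot: [2.081, 2.352, 0.001]
ft_force: [0.7, -0.3, -0.5]
opening: 0.254
grip_force: 0.0
t 26.2 pos [ 484.2 -289.6  142.7] toolY 7.0 open 0.254 grip 0 F [ 0.7 -0.3 -0.5] j7 0.94
shift m [ 0.0005 -0.0006  0.0607] turn [ 0.001  0.001 -0.   ]
wrist (array([ 447.5, -291.2]), array([ 8.2, 24.7]), 6.72, 600) [ 447.8 -290.1  103.9]
wrist (array([ 483.5, -289.6]), array([ 8. , 24.9]), 6.98, 502) [ 483.3 -288.   104.4]
top (array([621.9,  64.6]), array([22.7,  7.2]), 8.4, 19) [622.4  64.5 104.3]
top (array([622.3,  34. ]), array([23.5,  6.6]), 0.77, 20) [621.2  34.5 103.1]
```

```bash

python3 -m creep '[{"tx":0,"ty":-0.0005,"tz":0.01,"ax":0,"ay":0,"az":0,"fingers":0.25},{"tx":0,"ty":0,"tz":0.02,"ax":0,"ay":0,"az":0,"fingers":0.25},{"tx":0,"ty":0,"tz":0.02,"ax":0,"ay":0,"az":0,"fingers":0.25},{"tx":0,"ty":0,"tz":0.01,"ax":0,"ay":0,"az":0,"fingers":0.25},{"tx":0,"ty":0,"tz":0,"ax":0,"ay":0,"az":0,"fingers":0.25},{"tx":0,"ty":0,"tz":0,"ax":0,"ay":0,"az":0,"fingers":0.02},{"tx":0,"ty":0,"tz":0,"ax":0,"ay":0,"az":0,"fingers":0.02},{"tx":0,"ty":0,"tz":0,"ax":0,"ay":0,"az":0,"fingers":0.02},{"tx":0,"ty":0,"tz":0,"ax":0,"ay":0,"az":0,"fingers":0.02},{"tx":0,"ty":0,"tz":0,"ax":0,"ay":0,"az":0,"fingers":0.02}]' 60
python3 to.py 624.2 3.8 215 96.1
python3 -m creep '[{"tx":0,"ty":0,"tz":-0.005,"ax":0,"ay":0,"az":0,"fingers":0.02},{"tx":0,"ty":0,"tz":-0.015,"ax":0,"ay":0,"az":0,"fingers":0.02},{"tx":0,"ty":0,"tz":-0.025,"ax":0,"ay":0,"az":0,"fingers":0.02},{"tx":0,"ty":0,"tz":-0.03,"ax":0,"ay":0,"az":0,"fingers":0.02},{"tx":0,"ty":0,"tz":-0.03,"ax":0,"ay":0,"az":0,"fingers":0.02},{"tx":0,"ty":0,"tz":-0.02,"ax":0,"ay":0,"az":0,"fingers":0.02},{"tx":0,"ty":0,"tz":-0.01,"ax":0,"ay":0,"az":0,"fingers":0.02},{"tx":0,"ty":0,"tz":0,"ax":0,"ay":0,"az":0,"fingers":0.02},{"tx":0,"ty":0,"tz":0,"ax":0,"ay":0,"az":0,"fingers":0.02}]'
python3 -m creep '[{"tx":0.012,"ty":0.0077,"tz":0,"ax":0,"ay":0,"az":0,"fingers":0.02},{"tx":0.026,"ty":0.0166,"tz":0,"ax":0,"ay":0,"az":0,"fingers":0.02},{"tx":0.029,"ty":0.0186,"tz":0,"ax":0,"ay":0,"az":0,"fingers":0.02},{"tx":0.029,"ty":0.0186,"tz":0,"ax":0,"ay":0,"az":0,"fingers":0.02},{"tx":0.029,"ty":0.0186,"tz":0,"ax":0,"ay":0,"az":0,"fingers":0.02},{"tx":0.029,"ty":0.0186,"tz":0,"ax":0,"ay":0,"az":0,"fingers":0.02},{"tx":0.029,"ty":0.0186,"tz":0,"ax":0,"ay":0,"az":0,"fingers":0.02},{"tx":0.029,"ty":0.0186,"tz":0,"ax":0,"ay":0,"az":0,"fingers":0.02},{"tx":0.029,"ty":0.0186,"tz":0,"ax":0,"ay":0,"az":0,"fingers":0.02},{"tx":0.02,"ty":0.0128,"tz":0,"ax":0,"ay":0,"az":0,"fingers":0.02}]'
python3 -m creep '[{"tx":0.0129,"ty":0.008,"tz":0,"ax":0,"ay":0,"az":-0.06,"fingers":0.02},{"tx":0,"ty":0,"tz":0,"ax":0,"ay":0,"az":-0.12,"fingers":0.02},{"tx":0,"ty":0,"tz":0,"ax":0,"ay":0,"az":-0.12,"fingers":0.02},{"tx":0,"ty":0,"tz":0,"ax":0,"ay":0,"az":-0.12,"fingers":0.02},{"tx":0,"ty":0,"tz":0,"ax":0,"ay":0,"az":-0.12,"fingers":0.02},{"tx":0,"ty":0,"tz":0,"ax":0,"ay":0,"az":-0.12,"fingers":0.02},{"tx":0,"ty":0,"tz":0,"ax":0,"ay":0,"az":-0.12,"fingers":0.02},{"tx":0,"ty":0,"tz":0,"ax":0,"ay":0,"az":-0.12,"fingers":0.02},{"tx":0,"ty":0,"tz":0,"ax":0,"ay":0,"az":-0.12,"fingers":0.02},{"tx":0,"ty":0,"tz":0,"ax":0,"ay":0,"az":-0.12,"fingers":0.02}]'
python3 -m creep '[{"tx":0,"ty":0,"tz":0,"ax":0,"ay":0,"az":-0.12,"fingers":0.02},{"tx":0,"ty":0,"tz":0,"ax":0,"ay":0,"az":-0.12,"fingers":0.02},{"tx":0,"ty":0,"tz":0,"ax":0,"ay":0,"az":-0.12,"fingers":0.02},{"tx":0,"ty":0,"tz":0,"ax":0,"ay":0,"az":-0.056,"fingers":0.02},{"tx":0,"ty":0,"tz":0,"ax":0,"ay":0,"az":0,"fingers":0.02},{"tx":0,"ty":0,"tz":0,"ax":0,"ay":0,"az":0,"fingers":0.02},{"tx":0,"ty":0,"tz":0,"ax":0,"ay":0,"az":0,"fingers":0.02},{"tx":0,"ty":0,"tz":0,"ax":0,"ay":0,"az":0,"fingers":0.02}]'
python3 to.py 624.2 3.8 82 96.1
```

```text
clock: 27.18
eef_pos: [483.5, -289.5, 82.4]
tool_rot: [2.082, 2.351, 0.001]
ft_force: [-0.0, -0.1, -0.7]
opening: 0.087
grip_force: 59.5
t 27.2 pos [ 483.5 -289.5   82.4] toolY 6.9 open 0.087 grip 60 F [-0.  -0.1 -0.7] j7 0.99
shift m [ 0.2741  0.1752 -0.1326] turn [ 0.000e+00  1.000e-03 -1.556e+00]
clock: 27.93
eef_pos: [483.0, -289.0, 216.5]
tool_rot: [-2.083, -2.352, -0.001]
ft_force: [-0.5, -0.3, -1.8]
opening: 0.085
grip_force: 59.7
clock: 28.77
eef_pos: [617.7, -5.6, 214.3]
tool_rot: [-2.077, -2.353, 0.002]
ft_force: [0.6, 1.4, -1.5]
opening: 0.082
grip_force: 59.6
clock: 29.6
eef_pos: [622.8, 3.8, 214.3]
tool_rot: [-0.475, -3.102, 0.001]
ft_force: [-0.2, -0.6, -2.2]
opening: 0.087
grip_force: 59.6
clock: 30.27
eef_pos: [623.8, 3.8, 216.1]
tool_rot: [0.165, -3.136, -0.0]
ft_force: [-1.6, 0.7, -1.0]
opening: 0.082
grip_force: 59.6
t 30.3 pos [623.8   3.8 216.1] toolY 96.0 open 0.082 grip 60 F [-1.6  0.7 -1. ] j7 1.69
shift m [-0.0006 -0.      0.1341] turn [ 0.    -0.001 -0.001]
```

```bash

python3 -m creep '[{"tx":0,"ty":0,"tz":0.01,"ax":0,"ay":0,"az":0,"fingers":0.02},{"tx":0,"ty":0,"tz":0.02,"ax":0,"ay":0,"az":0,"fingers":0.02},{"tx":0,"ty":0,"tz":0.02,"ax":0,"ay":0,"az":0,"fingers":0.02},{"tx":0,"ty":0,"tz":0.02,"ax":0,"ay":0,"az":0,"fingers":0.02},{"tx":0,"ty":0,"tz":0.015,"ax":0,"ay":0,"az":0,"fingers":0.02},{"tx":0,"ty":0,"tz":0.01,"ax":0,"ay":0,"az":0,"fingers":0.02},{"tx":0,"ty":0,"tz":0.01,"ax":0,"ay":0,"az":0,"fingers":0.02},{"tx":0,"ty":0,"tz":0.01,"ax":0,"ay":0,"az":0,"fingers":0.02}]'
python3 -m creep '[{"tx":0,"ty":0,"tz":0.006,"ax":0,"ay":0,"az":0,"fingers":0.02},{"tx":0,"ty":0,"tz":0.006,"ax":0,"ay":0,"az":0,"fingers":0.02},{"tx":0,"ty":0,"tz":0.005,"ax":0,"ay":0,"az":0,"fingers":0.02},{"tx":0,"ty":0,"tz":0,"ax":0,"ay":0,"az":0,"fingers":0.02},{"tx":0,"ty":0,"tz":0,"ax":0,"ay":0,"az":0,"fingers":0.02}]'
python3 to.py 624.2 3.8 82.3 96.1; python3 to.py 447.5 -291.3 82 7
```

```text
clock: 30.93
eef_pos: [624.3, 3.7, 101.1]
tool_rot: [-0.166, 3.137, -0.0]
ft_force: [0.4, 0.1, -1.3]
opening: 0.086
grip_force: 59.6
clock: 31.35
eef_pos: [624.2, 3.7, 84.9]
tool_rot: [-0.167, 3.137, -0.0]
ft_force: [0.5, 0.6, -0.6]
opening: 0.081
grip_force: 59.6
t 31.4 pos [624.2   3.7  84.9] toolY 96.1 open 0.081 grip 60 F [ 0.5  0.6 -0.6] j7 1.72
shift m [0.     0.0001 0.0026] turn [-0.  0. -0.]
t 31.4 pos [624.2   3.7  84.9] toolY 96.1 open 0.081 grip 60 F [ 0.5  0.6 -0.6] j7 1.72
shift m [ 0.207  -0.2746  0.0029] turn [0.    0.    1.555]
```

```bash

python3 -m creep '[{"tx":0,"ty":0,"tz":0.0025,"ax":0,"ay":0,"az":0,"fingers":0.02},{"tx":0,"ty":0,"tz":0,"ax":0,"ay":0,"az":0,"fingers":0.02},{"tx":0,"ty":0,"tz":0,"ax":0,"ay":0,"az":0,"fingers":0.15},{"tx":0,"ty":0,"tz":0,"ax":0,"ay":0,"az":0,"fingers":0.15},{"tx":0,"ty":0,"tz":0,"ax":0,"ay":0,"az":0,"fingers":0.15},{"tx":0,"ty":0,"tz":-0.01,"ax":0,"ay":0,"az":0,"fingers":0.15},{"tx":0,"ty":0,"tz":-0.02,"ax":0,"ay":0,"az":0,"fingers":0.15},{"tx":0,"ty":0,"tz":-0.025,"ax":0,"ay":0,"az":0,"fingers":0.15},{"tx":0,"ty":0,"tz":-0.03,"ax":0,"ay":0,"az":0,"fingers":0.15},{"tx":0,"ty":0,"tz":-0.025,"ax":0,"ay":0,"az":0,"fingers":0.25}]'
python3 -m creep '[{"tx":0.010,"ty":-0.0133,"tz":0,"ax":0,"ay":0,"az":0,"fingers":0.25},{"tx":0.02,"ty":-0.0265,"tz":0,"ax":0,"ay":0,"az":0,"fingers":0.25},{"tx":0.022,"ty":-0.0292,"tz":0,"ax":0,"ay":0,"az":0,"fingers":0.25},{"tx":0.022,"ty":-0.0292,"tz":0,"ax":0,"ay":0,"az":0,"fingers":0.25},{"tx":0.022,"ty":-0.0292,"tz":0,"ax":0,"ay":0,"az":0,"fingers":0.25},{"tx":0.022,"ty":-0.0292,"tz":0,"ax":0,"ay":0,"az":0,"fingers":0.25},{"tx":0.022,"ty":-0.0292,"tz":0,"ax":0,"ay":0,"az":0,"fingers":0.25},{"tx":0.022,"ty":-0.0292,"tz":0,"ax":0,"ay":0,"az":0,"fingers":0.25},{"tx":0.022,"ty":-0.0292,"tz":0,"ax":0,"ay":0,"az":0,"fingers":0.25},{"tx":0.014,"ty":-0.0186,"tz":0,"ax":0,"ay":0,"az":0,"fingers":0.25}]'
python3 -m creep '[{"tx":0.009,"ty":-0.0118,"tz":0,"ax":0,"ay":0,"az":0.06,"fingers":0.25},{"tx":0,"ty":0,"tz":0,"ax":0,"ay":0,"az":0.12,"fingers":0.25},{"tx":0,"ty":0,"tz":0,"ax":0,"ay":0,"az":0.12,"fingers":0.25},{"tx":0,"ty":0,"tz":0,"ax":0,"ay":0,"az":0.12,"fingers":0.25},{"tx":0,"ty":0,"tz":0,"ax":0,"ay":0,"az":0.12,"fingers":0.25},{"tx":0,"ty":0,"tz":0,"ax":0,"ay":0,"az":0.12,"fingers":0.25},{"tx":0,"ty":0,"tz":0,"ax":0,"ay":0,"az":0.12,"fingers":0.25},{"tx":0,"ty":0,"tz":0,"ax":0,"ay":0,"az":0.12,"fingers":0.25},{"tx":0,"ty":0,"tz":0,"ax":0,"ay":0,"az":0.12,"fingers":0.25},{"tx":0,"ty":0,"tz":0,"ax":0,"ay":0,"az":0.12,"fingers":0.25}]'
python3 -m creep '[{"tx":0,"ty":0,"tz":0,"ax":0,"ay":0,"az":0.12,"fingers":0.25},{"tx":0,"ty":0,"tz":0.005,"ax":0,"ay":0,"az":0.12,"fingers":0.25},{"tx":0,"ty":0,"tz":0.015,"ax":0,"ay":0,"az":0.12,"fingers":0.25},{"tx":0,"ty":0,"tz":0.02,"ax":0,"ay":0,"az":0.056,"fingers":0.25},{"tx":0,"ty":0,"tz":0.01,"ax":0,"ay":0,"az":0,"fingers":0.25},{"tx":0,"ty":0,"tz":0,"ax":0,"ay":0,"az":0,"fingers":0.25},{"tx":0,"ty":0,"tz":0,"ax":0,"ay":0,"az":0,"fingers":0.25},{"tx":0,"ty":0,"tz":0,"ax":0,"ay":0,"az":0,"fingers":0.25}]'
python3 to.py 447.5 -291.3 82 7
python3 - <<'E'
from h import *
for n in ('wrist','top'):
  i,P,K,T=grab(n)
  for m in (win(P,380,620,-360,-200,97,112),win(P,590,650,-50,90,98,109)):
    k,l=cv2.connectedComponents(m.astype(np.uint8))
    for j in range(1,k):
      if (l==j).sum()>8: print(n,rect(P,l==j),P[l==j].mean(0).round(1))
E
```

```text
clock: 32.18
eef_pos: [624.5, 3.6, 195.0]
tool_rot: [-0.166, 3.136, -0.0]
ft_force: [0.7, -0.0, -0.4]
opening: 0.248
grip_force: 0.0
clock: 33.02
eef_pos: [452.2, -282.4, 193.0]
tool_rot: [0.161, -3.137, 0.003]
ft_force: [0.4, -0.5, -0.5]
opening: 0.25
grip_force: 0.0
clock: 33.85
eef_pos: [448.1, -290.4, 192.6]
tool_rot: [1.562, 2.725, 0.001]
ft_force: [0.1, 0.6, 0.3]
opening: 0.255
grip_force: 0.0
clock: 34.52
eef_pos: [447.9, -291.6, 143.1]
tool_rot: [2.081, 2.352, 0.001]
ft_force: [1.0, -0.6, -0.3]
opening: 0.249
grip_force: 0.0
t 34.5 pos [ 447.9 -291.6  143.1] toolY 7.0 open 0.249 grip 0 F [ 1.  -0.6 -0.3] j7 0.99
shift m [ 0.0003 -0.0005  0.0611] turn [ 0.001  0.001 -0.   ]
wrist (array([ 447.5, -291.1]), array([ 7.6, 24.4]), 6.86, 515) [ 447.3 -289.9  104.3]
top (array([625.7,   5.3]), array([23.5,  6.5]), 1.21, 20) [625.5   5.1 103.4]
top (array([622.6,  65.7]), array([22.9,  6.8]), 1.2, 17) [623.   65.  103.9]
top (array([622. ,  33.9]), array([23. ,  6.4]), 1.52, 20) [621.1  34.5 103.5]
```

```bash

python3 -m creep '[{"tx":0,"ty":-0.0004,"tz":0.01,"ax":0,"ay":0,"az":0,"fingers":0.25},{"tx":0,"ty":0,"tz":0.02,"ax":0,"ay":0,"az":0,"fingers":0.25},{"tx":0,"ty":0,"tz":0.02,"ax":0,"ay":0,"az":0,"fingers":0.25},{"tx":0,"ty":0,"tz":0.01,"ax":0,"ay":0,"az":0,"fingers":0.25},{"tx":0,"ty":0,"tz":0,"ax":0,"ay":0,"az":0,"fingers":0.25},{"tx":0,"ty":0,"tz":0,"ax":0,"ay":0,"az":0,"fingers":0.02},{"tx":0,"ty":0,"tz":0,"ax":0,"ay":0,"az":0,"fingers":0.02},{"tx":0,"ty":0,"tz":0,"ax":0,"ay":0,"az":0,"fingers":0.02},{"tx":0,"ty":0,"tz":0,"ax":0,"ay":0,"az":0,"fingers":0.02},{"tx":0,"ty":0,"tz":0,"ax":0,"ay":0,"az":0,"fingers":0.02}]' 60
python3 to.py 627.4 -26.0 215 96.1
python3 -m creep '[{"tx":0,"ty":0,"tz":-0.005,"ax":0,"ay":0,"az":0,"fingers":0.02},{"tx":0,"ty":0,"tz":-0.015,"ax":0,"ay":0,"az":0,"fingers":0.02},{"tx":0,"ty":0,"tz":-0.025,"ax":0,"ay":0,"az":0,"fingers":0.02},{"tx":0,"ty":0,"tz":-0.03,"ax":0,"ay":0,"az":0,"fingers":0.02},{"tx":0,"ty":0,"tz":-0.03,"ax":0,"ay":0,"az":0,"fingers":0.02},{"tx":0,"ty":0,"tz":-0.02,"ax":0,"ay":0,"az":0,"fingers":0.02},{"tx":0,"ty":0,"tz":-0.01,"ax":0,"ay":0,"az":0,"fingers":0.02},{"tx":0,"ty":0,"tz":0,"ax":0,"ay":0,"az":0,"fingers":0.02},{"tx":0,"ty":0,"tz":0,"ax":0,"ay":0,"az":0,"fingers":0.02}]'
python3 -m creep '[{"tx":0.011,"ty":0.0096,"tz":0,"ax":0,"ay":0,"az":0,"fingers":0.02},{"tx":0.023,"ty":0.02,"tz":0,"ax":0,"ay":0,"az":0,"fingers":0.02},{"tx":0.0256,"ty":0.0224,"tz":0,"ax":0,"ay":0,"az":0,"fingers":0.02},{"tx":0.0256,"ty":0.0224,"tz":0,"ax":0,"ay":0,"az":0,"fingers":0.02},{"tx":0.0256,"ty":0.0224,"tz":0,"ax":0,"ay":0,"az":0,"fingers":0.02},{"tx":0.0256,"ty":0.0224,"tz":0,"ax":0,"ay":0,"az":0,"fingers":0.02},{"tx":0.0256,"ty":0.0224,"tz":0,"ax":0,"ay":0,"az":0,"fingers":0.02},{"tx":0.0256,"ty":0.0224,"tz":0,"ax":0,"ay":0,"az":0,"fingers":0.02},{"tx":0.0256,"ty":0.0224,"tz":0,"ax":0,"ay":0,"az":0,"fingers":0.02},{"tx":0.017,"ty":0.015,"tz":0,"ax":0,"ay":0,"az":0,"fingers":0.02}]'
python3 -m creep '[{"tx":0.0111,"ty":0.0095,"tz":0,"ax":0,"ay":0,"az":-0.06,"fingers":0.02},{"tx":0,"ty":0,"tz":0,"ax":0,"ay":0,"az":-0.12,"fingers":0.02},{"tx":0,"ty":0,"tz":0,"ax":0,"ay":0,"az":-0.12,"fingers":0.02},{"tx":0,"ty":0,"tz":0,"ax":0,"ay":0,"az":-0.12,"fingers":0.02},{"tx":0,"ty":0,"tz":0,"ax":0,"ay":0,"az":-0.12,"fingers":0.02},{"tx":0,"ty":0,"tz":0,"ax":0,"ay":0,"az":-0.12,"fingers":0.02},{"tx":0,"ty":0,"tz":0,"ax":0,"ay":0,"az":-0.12,"fingers":0.02},{"tx":0,"ty":0,"tz":0,"ax":0,"ay":0,"az":-0.12,"fingers":0.02},{"tx":0,"ty":0,"tz":0,"ax":0,"ay":0,"az":-0.12,"fingers":0.02},{"tx":0,"ty":0,"tz":0,"ax":0,"ay":0,"az":-0.12,"fingers":0.02}]'
python3 -m creep '[{"tx":0,"ty":0,"tz":0,"ax":0,"ay":0,"az":-0.12,"fingers":0.02},{"tx":0,"ty":0,"tz":0,"ax":0,"ay":0,"az":-0.12,"fingers":0.02},{"tx":0,"ty":0,"tz":0,"ax":0,"ay":0,"az":-0.12,"fingers":0.02},{"tx":0,"ty":0,"tz":0,"ax":0,"ay":0,"az":-0.056,"fingers":0.02},{"tx":0,"ty":0,"tz":0,"ax":0,"ay":0,"az":0,"fingers":0.02},{"tx":0,"ty":0,"tz":0,"ax":0,"ay":0,"az":0,"fingers":0.02},{"tx":0,"ty":0,"tz":0,"ax":0,"ay":0,"az":0,"fingers":0.02},{"tx":0,"ty":0,"tz":0,"ax":0,"ay":0,"az":0,"fingers":0.02}]'
python3 to.py 627.4 -26.0 82 96.1
```

```text
clock: 35.45
eef_pos: [447.4, -291.4, 82.9]
tool_rot: [2.082, 2.351, 0.001]
ft_force: [0.9, 0.8, -0.4]
opening: 0.084
grip_force: 59.7
t 35.5 pos [ 447.4 -291.4   82.9] toolY 6.9 open 0.084 grip 60 F [ 0.9  0.8 -0.4] j7 1.05
shift m [ 0.2416  0.2109 -0.132 ] turn [ 0.000e+00  1.000e-03 -1.556e+00]
clock: 36.2
eef_pos: [447.0, -290.9, 217.0]
tool_rot: [-2.082, -2.352, -0.001]
ft_force: [-0.4, 0.9, -1.0]
opening: 0.086
grip_force: 59.8
clock: 37.03
eef_pos: [619.6, -34.2, 214.7]
tool_rot: [-2.077, -2.353, 0.001]
ft_force: [-0.2, 0.9, -0.8]
opening: 0.085
grip_force: 59.7
clock: 37.87
eef_pos: [625.9, -26.1, 214.7]
tool_rot: [-0.475, -3.101, 0.0]
ft_force: [0.4, -0.1, -1.7]
opening: 0.085
grip_force: 59.7
clock: 38.53
eef_pos: [626.9, -26.2, 216.6]
tool_rot: [0.165, -3.136, -0.0]
ft_force: [-0.8, -0.3, -0.5]
opening: 0.084
grip_force: 59.7
t 38.5 pos [626.9 -26.2 216.6] toolY 96.0 open 0.084 grip 60 F [-0.8 -0.3 -0.5] j7 1.75
shift m [-0.0007  0.0002  0.1346] turn [ 0.    -0.001 -0.001]
```

```bash

python3 -m creep '[{"tx":0,"ty":0.0002,"tz":0.01,"ax":0,"ay":0,"az":0,"fingers":0.02},{"tx":0,"ty":0,"tz":0.02,"ax":0,"ay":0,"az":0,"fingers":0.02},{"tx":0,"ty":0,"tz":0.02,"ax":0,"ay":0,"az":0,"fingers":0.02},{"tx":0,"ty":0,"tz":0.02,"ax":0,"ay":0,"az":0,"fingers":0.02},{"tx":0,"ty":0,"tz":0.015,"ax":0,"ay":0,"az":0,"fingers":0.02},{"tx":0,"ty":0,"tz":0.01,"ax":0,"ay":0,"az":0,"fingers":0.02},{"tx":0,"ty":0,"tz":0.01,"ax":0,"ay":0,"az":0,"fingers":0.02},{"tx":0,"ty":0,"tz":0.01,"ax":0,"ay":0,"az":0,"fingers":0.02}]'
python3 -m creep '[{"tx":0,"ty":0,"tz":0.006,"ax":0,"ay":0,"az":0,"fingers":0.02},{"tx":0,"ty":0,"tz":0.006,"ax":0,"ay":0,"az":0,"fingers":0.02},{"tx":0,"ty":0,"tz":0.005,"ax":0,"ay":0,"az":0,"fingers":0.02},{"tx":0,"ty":0,"tz":0,"ax":0,"ay":0,"az":0,"fingers":0.02},{"tx":0,"ty":0,"tz":0,"ax":0,"ay":0,"az":0,"fingers":0.02}]'
python3 to.py 627.4 -26 82.9 96.1
```

```text
clock: 39.2
eef_pos: [627.5, -26.1, 101.6]
tool_rot: [-0.167, 3.137, -0.0]
ft_force: [-0.7, 0.4, -0.4]
opening: 0.085
grip_force: 59.7
clock: 39.62
eef_pos: [627.3, -26.2, 85.4]
tool_rot: [-0.167, 3.137, -0.0]
ft_force: [-0.1, 0.7, -1.5]
opening: 0.083
grip_force: 59.7
t 39.6 pos [627.3 -26.2  85.4] toolY 96.1 open 0.083 grip 60 F [-0.1  0.7 -1.5] j7 1.78
shift m [-0.0001  0.0002  0.0025] turn [-0.  0. -0.]
```

Release, rise, and survey the carriers and the lid.

```bash

python3 -m creep '[{"tx":0,"ty":0,"tz":0.0025,"ax":0,"ay":0,"az":0,"fingers":0.02},{"tx":0,"ty":0,"tz":0,"ax":0,"ay":0,"az":0,"fingers":0.02},{"tx":0,"ty":0,"tz":0,"ax":0,"ay":0,"az":0,"fingers":0.15},{"tx":0,"ty":0,"tz":0,"ax":0,"ay":0,"az":0,"fingers":0.15},{"tx":0,"ty":0,"tz":0,"ax":0,"ay":0,"az":0,"fingers":0.15},{"tx":0,"ty":0,"tz":-0.01,"ax":0,"ay":0,"az":0,"fingers":0.15},{"tx":0,"ty":0,"tz":-0.02,"ax":0,"ay":0,"az":0,"fingers":0.15},{"tx":0,"ty":0,"tz":-0.025,"ax":0,"ay":0,"az":0,"fingers":0.15},{"tx":0,"ty":0,"tz":-0.03,"ax":0,"ay":0,"az":0,"fingers":0.15},{"tx":0,"ty":0,"tz":-0.025,"ax":0,"ay":0,"az":0,"fingers":0.25}]'
python3 -m creep '[{"tx":0,"ty":0.015,"tz":-0.02,"ax":0,"ay":0,"az":0,"fingers":0.5},{"tx":0,"ty":0.025,"tz":-0.01,"ax":0,"ay":0,"az":0,"fingers":0.5},{"tx":0,"ty":0,"tz":0,"ax":0,"ay":0,"az":0,"fingers":0.5},{"tx":0,"ty":0,"tz":0,"ax":0,"ay":0,"az":0,"fingers":0.5},{"tx":0,"ty":0,"tz":0,"ax":0,"ay":0,"az":0,"fingers":0.5}]'
python3 - <<'E'
from h import *
for n in ('wrist','scene','top'):
  i,P,K,T=grab(n,n+'6.png')
  m=win(P,590,655,-50,90,97,109)
  k,l=cv2.connectedComponents(m.astype(np.uint8))
  for j in range(1,k):
      if (l==j).sum()>8: print(n,rect(P,l==j),P[l==j].mean(0).round(1))
  g=i.max(-1).astype(int);sat=g-i.min(-1).astype(int)
  m=(win(P,390,640,120,420,5,14)&(g>80)&(sat<40)).astype(np.uint8); m=cv2.morphologyEx(m,cv2.MORPH_OPEN,np.ones((3,3)))>0
  k=win(P,400,620,150,400,38,52)&(g<80)
  if m.any(): print(n,'lid',rect(P,m))
  if k.any(): print(n,'knob',rect(P,k))
  print(n,'rim',rect(P,win(P,500,750,-120,150,109,116)))
E
python3 to.py 502.5 272.5 120 96.1
```

```text
clock: 40.45
eef_pos: [627.7, -27.1, 195.5]
tool_rot: [-0.165, 3.135, -0.001]
ft_force: [0.7, 0.5, 0.4]
opening: 0.248
grip_force: 0.0
clock: 40.87
eef_pos: [622.9, 12.8, 223.0]
tool_rot: [-0.166, 3.137, -0.001]
ft_force: [-0.1, -0.5, -0.3]
opening: 0.5
grip_force: 0.0
wrist (array([614.6,  87.5]), array([49.2,  1. ]), 5.84, 213) [613.   87.3 103.1]
wrist (array([627.4, -25.2]), array([24.5,  8. ]), 5.91, 290) [626.6 -25.  104. ]
wrist (array([624.5,   4.5]), array([24.,  8.]), 5.68, 271) [623.6   4.5 104.4]
wrist (array([622. ,  34.3]), array([24.3,  8.1]), 6.45, 274) [620.9  33.9 104.4]
wrist (array([621.,  64.]), array([24.1,  8.3]), 6.86, 298) [620.4  63.5 103.9]
wrist (array([640.5, -48.6]), array([29. ,  0.8]), 6.14, 98) [641.3 -48.5 103.1]
wrist lid (array([505.5, 256.8]), array([122.1, 131.7]), 6.63, 11650)
wrist knob (array([505.4, 268.1]), array([23.2, 15.2]), 21.4, 441)
wrist rim (array([622.4,  18.8]), array([110.6, 150.5]), 5.91, 4111)
scene (array([628.9, -25.9]), array([26.4,  8.3]), 6.64, 35) [628.5 -25.7 103.5]
scene (array([626.4,   4.3]), array([25.6,  8.2]), 6.72, 37) [626.9   4.6 103.7]
scene (array([624.2,  34. ]), array([25.3,  7.7]), 6.04, 35) [625.2  34.2 103.5]
scene (array([623.8,  63.8]), array([25.5,  7.5]), 3.68, 32) [624.1  63.7 103.9]
scene lid (array([503.2, 272.8]), array([130.3, 161.5]), 6.08, 2203)
scene knob (array([506.3, 270.7]), array([22.8, 17.9]), 11.66, 58)
scene rim (array([623.4,  18.3]), array([113.5, 150.3]), 5.84, 523)
top lid (array([503.6, 272.2]), array([121.8, 160.4]), 6.44, 1131)
top knob (array([503.1, 270.6]), array([19.6, 20.4]), 28.46, 36)
top rim (array([616.4, -46.2]), array([25.2, 83.8]), 89.98, 54)
t 41.0 pos [622.6  12.1 222.3] toolY 96.0 open 0.504 grip 0 F [ 0.2  1.  -0.4] j7 1.68
shift m [0.0922 0.2716 0.1022] turn [-0.001 -0.001 -0.002]
```

View pics/wrist6.png

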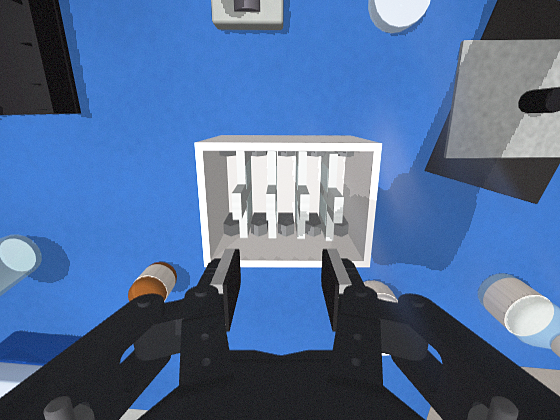

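All four carriers sit in the trough (tab tops 104 mm, 30 mm apart), the rack is empty, and the lid still lies on the mat. Go over its knob.

```bash

python3 -m creep '[{"tx":0.006,"ty":0.015,"tz":0,"ax":0,"ay":0,"az":0,"fingers":0.6},{"tx":0.01,"ty":0.028,"tz":0,"ax":0,"ay":0,"az":0,"fingers":0.6},{"tx":0.011,"ty":0.033,"tz":0,"ax":0,"ay":0,"az":0,"fingers":0.6},{"tx":0.011,"ty":0.033,"tz":0,"ax":0,"ay":0,"az":0,"fingers":0.6},{"tx":0.011,"ty":0.033,"tz":0.005,"ax":0,"ay":0,"az":0,"fingers":0.6},{"tx":0.011,"ty":0.033,"tz":0.015,"ax":0,"ay":0,"az":0,"fingers":0.6},{"tx":0.011,"ty":0.033,"tz":0.02,"ax":0,"ay":0,"az":0,"fingers":0.6},{"tx":0.011,"ty":0.033,"tz":0.025,"ax":0,"ay":0,"az":0,"fingers":0.6},{"tx":0.007,"ty":0.02,"tz":0.025,"ax":0,"ay":0,"az":0,"fingers":0.6},{"tx":0.003,"ty":0.01,"tz":0.012,"ax":0,"ay":0,"az":0,"fingers":0.6}]'
python3 -m creep '[{"tx":0,"ty":0,"tz":0,"ax":0,"ay":0,"az":0,"fingers":0.6},{"tx":0,"ty":0,"tz":0,"ax":0,"ay":0,"az":0,"fingers":0.6},{"tx":0,"ty":0,"tz":0,"ax":0,"ay":0,"az":0,"fingers":0.6},{"tx":0,"ty":0,"tz":0,"ax":0,"ay":0,"az":0,"fingers":0.6}]'
python3 - <<'E'
from h import *
for n in ('wrist','scene'):
  i,P,K,T=grab(n,n+'7.png')
  g=i.max(-1).astype(int);sat=g-i.min(-1).astype(int)
  m=(win(P,390,640,120,420,5,14)&(g>80)&(sat<40)).astype(np.uint8); m=cv2.morphologyEx(m,cv2.MORPH_OPEN,np.ones((3,3)))>0
  print(n,'lid',rect(P,m),'knob',rect(P,win(P,400,620,150,400,41,49)&(g<80)))
E
python3 to.py 503.4 271.3 29 96.1
```

```text
clock: 41.85
eef_pos: [499.8, 274.7, 118.4]
tool_rot: [0.173, -3.132, 0.001]
ft_force: [-0.4, -0.9, 0.3]
opening: 0.602
grip_force: 0.0
clock: 42.18
eef_pos: [505.4, 270.5, 123.0]
tool_rot: [-0.161, 3.135, 0.0]
ft_force: [0.5, -0.6, 1.1]
opening: 0.601
grip_force: 0.0
wrist lid (array([495.5, 240.3]), array([252.3, 152.4]), 81.62, 24010) knob (array([503.3, 272.8]), array([23. , 22.9]), 20.13, 742)
scene lid (array([505.4, 272.5]), array([126.5, 161.6]), 6.0, 2143) knob (array([507.4, 272.1]), array([20.5, 20.1]), 34.35, 47)
t 42.3 pos [504.7 271.2 122.7] toolY 95.9 open 0.597 grip 0 F [-0.5 -0.5  0.5] j7 1.19
shift m [0.0015 0.0002 0.0937] turn [ 0.     0.002 -0.003]
```

```bash

python3 -m creep '[{"tx":0.0013,"ty":0.0012,"tz":0.015,"ax":0,"ay":0.001,"az":0,"fingers":0.6},{"tx":0,"ty":0,"tz":0.025,"ax":0,"ay":0,"az":0,"fingers":0.6},{"tx":0,"ty":0,"tz":0.025,"ax":0,"ay":0,"az":0,"fingers":0.6},{"tx":0,"ty":0,"tz":0.02,"ax":0,"ay":0,"az":0,"fingers":0.6},{"tx":0,"ty":0,"tz":0.008,"ax":0,"ay":0,"az":0,"fingers":0.6},{"tx":0,"ty":0,"tz":0,"ax":0,"ay":0,"az":0,"fingers":0.1},{"tx":0,"ty":0,"tz":0,"ax":0,"ay":0,"az":0,"fingers":0.1},{"tx":0,"ty":0,"tz":0,"ax":0,"ay":0,"az":0,"fingers":0.1},{"tx":0,"ty":0,"tz":0,"ax":0,"ay":0,"az":0,"fingers":0.1},{"tx":0,"ty":0,"tz":0,"ax":0,"ay":0,"az":0,"fingers":0.1}]' 60
python3 -m creep '[{"tx":0,"ty":0,"tz":0,"ax":0,"ay":0,"az":0,"fingers":0.1},{"tx":0,"ty":0,"tz":0,"ax":0,"ay":0,"az":0,"fingers":0.1}]'
python3 to.py 622.6 18.8 200 96.1
```

```text
clock: 43.12
eef_pos: [502.6, 273.8, 29.8]
tool_rot: [-0.166, 3.136, 0.001]
ft_force: [-0.4, -1.1, 4.2]
opening: 0.257
grip_force: 59.2
clock: 43.28
eef_pos: [502.6, 273.9, 29.8]
tool_rot: [-0.167, 3.136, 0.001]
ft_force: [-0.8, -0.7, 7.4]
opening: 0.261
grip_force: 59.5
t 43.3 pos [502.6 273.9  29.8] toolY 96.1 open 0.261 grip 59 F [-0.8 -0.7  7.4] j7 1.21
shift m [-0.0925 -0.2662 -0.1704] turn [ 0.001  0.001 -0.   ]
```

```bash

python3 -m creep '[{"tx":0,"ty":0,"tz":-0.005,"ax":0,"ay":0,"az":0,"fingers":0.1},{"tx":0,"ty":0,"tz":-0.015,"ax":0,"ay":0,"az":0,"fingers":0.1},{"tx":0,"ty":0,"tz":-0.025,"ax":0,"ay":0,"az":0,"fingers":0.1},{"tx":0,"ty":0,"tz":-0.03,"ax":0,"ay":0,"az":0,"fingers":0.1},{"tx":0,"ty":0,"tz":-0.03,"ax":0,"ay":0,"az":0,"fingers":0.1},{"tx":0,"ty":0,"tz":-0.03,"ax":0,"ay":0,"az":0,"fingers":0.1},{"tx":0,"ty":0,"tz":-0.02,"ax":0,"ay":0,"az":0,"fingers":0.1},{"tx":0,"ty":0,"tz":-0.01,"ax":0,"ay":0,"az":0,"fingers":0.1}]'
python3 -m creep '[{"tx":-0.005,"ty":-0.0145,"tz":0,"ax":0,"ay":0,"az":0,"fingers":0.1},{"tx":-0.009,"ty":-0.026,"tz":0,"ax":0,"ay":0,"az":0,"fingers":0.1},{"tx":-0.0105,"ty":-0.03,"tz":0,"ax":0,"ay":0,"az":0,"fingers":0.1},{"tx":-0.0105,"ty":-0.03,"tz":0,"ax":0,"ay":0,"az":0,"fingers":0.1},{"tx":-0.0105,"ty":-0.03,"tz":0,"ax":0,"ay":0,"az":0,"fingers":0.1},{"tx":-0.0105,"ty":-0.03,"tz":0,"ax":0,"ay":0,"az":0,"fingers":0.1},{"tx":-0.0105,"ty":-0.03,"tz":0,"ax":0,"ay":0,"az":0,"fingers":0.1},{"tx":-0.0105,"ty":-0.03,"tz":0,"ax":0,"ay":0,"az":0,"fingers":0.1},{"tx":-0.0095,"ty":-0.027,"tz":0,"ax":0,"ay":0,"az":0,"fingers":0.1},{"tx":-0.006,"ty":-0.0187,"tz":0,"ax":0,"ay":0,"az":0,"fingers":0.1}]'
python3 -m creep '[{"tx":0,"ty":0,"tz":0,"ax":0,"ay":0,"az":0,"fingers":0.1},{"tx":0,"ty":0,"tz":0,"ax":0,"ay":0,"az":0,"fingers":0.1},{"tx":0,"ty":0,"tz":0,"ax":0,"ay":0,"az":0,"fingers":0.1},{"tx":0,"ty":0,"tz":0,"ax":0,"ay":0,"az":0,"fingers":0.1}]'
python3 - <<'E'
from h import *
for n in ('wrist','scene','top'):
  i,P,K,T=grab(n,n+'8.png')
  g=i.max(-1).astype(int);sat=g-i.min(-1).astype(int)
  m=win(P,530,740,-150,150,160,182)&(g>80)&(sat<40)
  mm=cv2.morphologyEx(m.astype(np.uint8),cv2.MORPH_OPEN,np.ones((3,3)))>0
  if mm.any(): print(n,'lid',rect(P,mm),P[mm].mean(0).round(1)); p=P[mm]; c=p.mean(0); print(np.linalg.svd(p-c,full_matrices=False)[2][2].round(3))
E
python3 to.py 622.6 18.8 138.5 96.1
```

```text
clock: 43.95
eef_pos: [502.8, 274.2, 196.7]
tool_rot: [-0.167, 3.134, 0.004]
ft_force: [1.2, 1.2, -2.7]
opening: 0.261
grip_force: 58.9
clock: 44.78
eef_pos: [622.2, 14.9, 192.4]
tool_rot: [0.162, -3.135, 0.003]
ft_force: [0.2, 0.5, -1.8]
opening: 0.26
grip_force: 59.1
clock: 45.12
eef_pos: [621.2, 20.4, 192.8]
tool_rot: [0.17, -3.135, -0.001]
ft_force: [-0.3, 1.3, -2.5]
opening: 0.264
grip_force: 59.2
wrist lid (array([622.4,  21.1]), array([122.7, 162.4]), 6.71, 41011) [600.4  18.9 172.8]
[ 0.002 -0.     1.   ]
scene lid (array([624.6,  20.7]), array([123.8, 159.9]), 6.72, 2428) [638.9  24.6 172.7]
[-0.003  0.001 -1.   ]
top lid (array([629.1, -41.4]), array([124.8,  42.2]), 0.78, 415) [618.4 -41.2 172.1]
[-0.    -0.021  1.   ]
t 45.3 pos [621.7  19.9 193.3] toolY 96.2 open 0.257 grip 59 F [-0.4 -0.4 -2.7] j7 1.68
shift m [-0.0009 -0.0013  0.0548] turn [ 0.001 -0.001  0.002]
```

View pics/scene8.png

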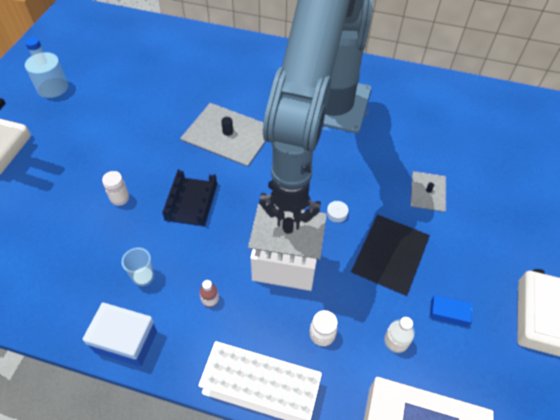

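The view shows the lid held level over the trough at (288,225). Small correction (≈2 mm, 0.7°) and lower.

```bash

python3 -m creep '[{"tx":-0.0003,"ty":-0.0018,"tz":0.008,"ax":0,"ay":0,"az":0.013,"fingers":0.1},{"tx":0,"ty":0,"tz":0.012,"ax":0,"ay":0,"az":0,"fingers":0.1},{"tx":0,"ty":0,"tz":0.012,"ax":0,"ay":0,"az":0,"fingers":0.1},{"tx":0,"ty":0,"tz":0.01,"ax":0,"ay":0,"az":0,"fingers":0.1},{"tx":0,"ty":0,"tz":0.006,"ax":0,"ay":0,"az":0,"fingers":0.1},{"tx":0,"ty":0,"tz":0.004,"ax":0,"ay":0,"az":0,"fingers":0.1},{"tx":0,"ty":0,"tz":0,"ax":0,"ay":0,"az":0,"fingers":0.1},{"tx":0,"ty":0,"tz":0,"ax":0,"ay":0,"az":0,"fingers":0.1},{"tx":0,"ty":0,"tz":0,"ax":0,"ay":0,"az":0,"fingers":0.1}]'
python3 - <<'E'
from h import *
i,P,K,T=grab('wrist')
g=i.max(-1).astype(int);sat=g-i.min(-1).astype(int)
m=win(P,530,740,-150,150,116,128)&(g>80)&(sat<40)
mm=cv2.morphologyEx(m.astype(np.uint8),cv2.MORPH_OPEN,np.ones((3,3)))>0
print('lid',rect(P,mm),np.median(P[mm],0).round(1))
E
python3 to.py 622.6 18.8 138.5 96.1
```

```text
clock: 46.02
eef_pos: [622.9, 16.8, 141.9]
tool_rot: [-0.146, 3.138, -0.0]
ft_force: [0.9, 0.1, -2.6]
opening: 0.26
grip_force: 59.2
lid (array([624.2,  17.7]), array([122.8, 162.5]), 5.86, 41014) [597.9  16.1 121.8]
t 46.1 pos [623.   16.9 142. ] toolY 95.3 open 0.260 grip 59 F [-0.3  0.5 -2.5] j7 1.68
shift m [0.0002 0.0019 0.0035] turn [-0.     0.    -0.013]
```

```bash

python3 -m creep '[{"tx":0.0014,"ty":0.0012,"tz":0,"ax":0,"ay":0,"az":0,"fingers":0.1},{"tx":0,"ty":0,"tz":0.002,"ax":0,"ay":0,"az":0,"fingers":0.1},{"tx":0,"ty":0,"tz":0.002,"ax":0,"ay":0,"az":0,"fingers":0.1},{"tx":0,"ty":0,"tz":0,"ax":0,"ay":0,"az":0,"fingers":0.1},{"tx":0,"ty":0,"tz":0,"ax":0,"ay":0,"az":0,"fingers":0.6},{"tx":0,"ty":0,"tz":0,"ax":0,"ay":0,"az":0,"fingers":0.6},{"tx":0,"ty":0,"tz":0,"ax":0,"ay":0,"az":0,"fingers":0.6},{"tx":0,"ty":0,"tz":0,"ax":0,"ay":0,"az":0,"fingers":0.6},{"tx":0,"ty":0,"tz":-0.015,"ax":0,"ay":0,"az":0,"fingers":0.6},{"tx":0,"ty":0,"tz":-0.025,"ax":0,"ay":0,"az":0,"fingers":0.6}]'
python3 -m creep '[{"tx":0,"ty":0,"tz":-0.035,"ax":0,"ay":0,"az":0,"fingers":0.6},{"tx":0,"ty":0,"tz":-0.02,"ax":0,"ay":0,"az":0,"fingers":0.6},{"tx":0,"ty":0,"tz":0,"ax":0,"ay":0,"az":0,"fingers":0},{"tx":0,"ty":0,"tz":0,"ax":0,"ay":0,"az":0,"fingers":0}]'
cat > lc.py <<'E'
from h import *
i,P,K,T=grab('wrist')
for n,(i,P,K,T) in {'wrist':(i,P,K,T),'scene':grab('scene','s_end.png')}.items():
  g=i.max(-1).astype(int);sat=g-i.min(-1).astype(int)
  m=win(P,500,760,-150,180,115,124)&(g>80)&(sat<40)
  mm=cv2.morphologyEx(m.astype(np.uint8),cv2.MORPH_OPEN,np.ones((3,3)))>0
  if mm.any(): p=P[mm];print(n,'lid',rect(P,mm),np.median(p,0).round(1),np.linalg.svd(p-p.mean(0),full_matrices=False)[2][2].round(3))
  print(n,'rim/wall',rect(P,win(P,500,760,-150,180,60,110)) if win(P,500,760,-150,180,60,110).any() else '')
  print(n,'ball',rect(P,win(P,380,500,-130,60,78,112)&(g<80)) if (win(P,380,500,-130,60,78,112)&(g<80)).any() else '')
  print(n,'swb',rect(P,win(P,380,500,-110,40,19,31)&(sat<60)) if (win(P,380,500,-110,40,19,31)&(sat<60)).any() else '')
E
python3 lc.py; python3 to.py 444 -150 230 95.3
```

```text
clock: 46.9
eef_pos: [618.9, 17.9, 175.1]
tool_rot: [0.146, -3.132, 0.001]
ft_force: [-0.1, 0.5, 0.2]
opening: 0.599
grip_force: 0.0
clock: 47.23
eef_pos: [621.8, 18.0, 233.6]
tool_rot: [-0.146, 3.136, 0.0]
ft_force: [0.0, -0.5, -1.5]
opening: 0.328
grip_force: 0.0
wrist lid (array([622. ,  18.8]), array([121.8, 161.7]), 5.86, 22958) [610.6  18.3 118.7] [-0. -0.  1.]
wrist rim/wall (array([ 754.6, -130.8]), array([28.1, 10.7]), 89.63, 370)
wrist ball 
wrist swb (array([453.1, -37.7]), array([24.9, 69.7]), 5.12, 1715)
scene lid (array([623.7,  18.4]), array([125.9, 160.1]), 5.91, 2599) [629.7  21.2 118.7] [-0.002 -0.     1.   ]
scene rim/wall (array([714.1,  19.5]), array([309.1,  91.1]), 89.93, 643)
scene ball 
scene swb (array([451.8, -36.2]), array([57.2, 36.6]), 89.02, 78)
t 47.3 pos [620.3  18.  231.3] toolY 95.4 open 0.149 grip 0 F [ 0.7  0.9 -1.2] j7 1.66
shift m [ 0.1912 -0.1509  0.0018] turn [ 0.    -0.003  0.001]
```

Lid is back: (622.0, 18.8), 5.9°, level at 118 mm, agreeing with the trough. Now the lever, with the jaws shut.

```bash

python3 -m creep '[{"tx":0.01,"ty":-0.0065,"tz":0,"ax":0,"ay":0,"az":0,"fingers":0},{"tx":0.022,"ty":-0.014,"tz":0,"ax":0,"ay":0,"az":0,"fingers":0},{"tx":0.025,"ty":-0.016,"tz":0,"ax":0,"ay":0,"az":0,"fingers":0},{"tx":0.025,"ty":-0.016,"tz":0,"ax":0,"ay":0,"az":0,"fingers":0},{"tx":0.025,"ty":-0.016,"tz":0,"ax":0,"ay":0,"az":0,"fingers":0},{"tx":0.025,"ty":-0.016,"tz":0,"ax":0,"ay":0,"az":0,"fingers":0},{"tx":0.025,"ty":-0.016,"tz":0,"ax":0,"ay":0,"az":0,"fingers":0},{"tx":0.02,"ty":-0.0125,"tz":0,"ax":0,"ay":0,"az":0,"fingers":0},{"tx":0.0115,"ty":-0.0078,"tz":0,"ax":0,"ay":0,"az":0,"fingers":0},{"tx":0,"ty":0,"tz":0,"ax":0,"ay":0,"az":0,"fingers":0}]'
python3 -m creep '[{"tx":0,"ty":0,"tz":0.02,"ax":0,"ay":0,"az":0,"fingers":0},{"tx":0,"ty":0,"tz":0.03,"ax":0,"ay":0,"az":0,"fingers":0},{"tx":0,"ty":0,"tz":0.03,"ax":0,"ay":0,"az":0,"fingers":0},{"tx":0,"ty":0,"tz":0,"ax":0,"ay":0,"az":0,"fingers":0},{"tx":0,"ty":0,"tz":0,"ax":0,"ay":0,"az":0,"fingers":0},{"tx":0,"ty":0,"tz":0,"ax":0,"ay":0,"az":0,"fingers":0}]'
python3 - <<'E'
from h import *
for n in('wrist','top','scene'):
  i,P,K,T=grab(n,n+'9.png')
  g=i.max(-1).astype(int)
  m=win(P,400,480,-95,20,78,105)&(g<90)
  if m.any(): print(n,rect(P,m),P[m].mean(0).round(1))
E
python3 to.py 444 -120 74 95.4
```

```text
clock: 48.17
eef_pos: [441.8, -121.7, 231.7]
tool_rot: [0.14, -3.134, 0.0]
ft_force: [0.4, 0.7, -0.2]
opening: -0.005
grip_force: 0.0
clock: 48.67
eef_pos: [445.7, -119.6, 153.4]
tool_rot: [0.147, -3.138, 0.0]
ft_force: [1.9, -0.7, 0.4]
opening: 0.002
grip_force: 0.0
wrist (array([442.6, -69.6]), array([22.8, 24.4]), 6.74, 571) [442.5 -74.1  93.8]
top (array([439.1, -65.5]), array([22.8, 12.3]), 51.83, 20) [438.7 -65.4  91.9]
scene (array([448.7, -67.3]), array([15.4, 19.7]), 2.67, 52) [450.  -67.   94.5]
t 48.8 pos [ 445.9 -119.9  154. ] toolY 95.4 open 0.002 grip 0 F [ 0.1  0.2 -0.2] j7 1.96
shift m [0.002  0.0001 0.08  ] turn [-0.001  0.002 -0.001]
```

View pics/wrist9.png

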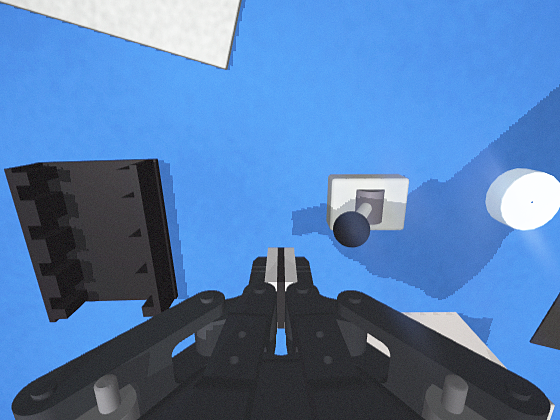

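The wrist view shows the ball at (350,228), ahead of the shut jaws (280,270) along tool +y. Descend and push.

```bash

python3 -m creep '[{"tx":0.002,"ty":0,"tz":0.02,"ax":0,"ay":0,"az":0,"fingers":0},{"tx":0,"ty":0,"tz":0.03,"ax":0,"ay":0,"az":0,"fingers":0},{"tx":0,"ty":0,"tz":0.03,"ax":0,"ay":0,"az":0,"fingers":0},{"tx":0,"ty":0,"tz":0,"ax":0,"ay":0,"az":0,"fingers":0},{"tx":0,"ty":0,"tz":0,"ax":0,"ay":0,"az":0,"fingers":0},{"tx":0,"ty":0.01,"tz":0,"ax":0,"ay":0,"az":0,"fingers":0},{"tx":0,"ty":0.01,"tz":0,"ax":0,"ay":0,"az":0,"fingers":0},{"tx":0,"ty":0.01,"tz":0,"ax":0,"ay":0,"az":0,"fingers":0},{"tx":0,"ty":0.01,"tz":0,"ax":0,"ay":0,"az":0,"fingers":0},{"tx":0,"ty":0.01,"tz":0,"ax":0,"ay":0,"az":0,"fingers":0}]'
python3 -m creep '[{"tx":0,"ty":0.01,"tz":0,"ax":0,"ay":0,"az":0,"fingers":0},{"tx":0,"ty":0.01,"tz":0,"ax":0,"ay":0,"az":0,"fingers":0},{"tx":0,"ty":0,"tz":0,"ax":0,"ay":0,"az":0,"fingers":0},{"tx":0,"ty":0,"tz":0,"ax":0,"ay":0,"az":0,"fingers":0}]'
cat > ball.py <<'E'
from h import *
for n in('wrist','scene'):
  i,P,K,T=grab(n,n+'10.png')
  g=i.max(-1).astype(int)
  y=ctrl.observe()['eef_pos'][1]
  m=win(P,415,465,y+8,40,72,108)&(g<90)
  if m.any(): print(n,rect(P,m),P[m].mean(0).round(1))
E
python3 ball.py; python3 to.py 444 -33 74 95.4
```

```text
clock: 49.65
eef_pos: [438.4, -69.0, 73.5]
tool_rot: [-0.148, 3.137, -0.0]
ft_force: [0.5, -1.2, 0.4]
opening: -0.001
grip_force: 0.7
clock: 49.98
eef_pos: [435.6, -49.4, 72.5]
tool_rot: [0.149, -3.136, -0.0]
ft_force: [0.2, 0.4, 0.3]
opening: -0.003
grip_force: 0.0
wrist (array([428. , -25.3]), array([33.5, 14.5]), 89.03, 1301) [427.3 -27.9  92.5]
scene (array([441.1, -24.9]), array([32.1, 20. ]), 81.68, 61) [444.4 -22.9  96. ]
t 50.1 pos [435.7 -50.5  72.5] toolY 95.3 open 0.007 grip 0 F [-0.6 -1.   0.3] j7 1.87
shift m [-0.0099  0.0167 -0.0015] turn [-0.    -0.001 -0.001]
```

```bash

python3 -m creep '[{"tx":-0.002,"ty":0.005,"tz":0,"ax":0,"ay":0,"az":0,"fingers":0},{"tx":-0.001,"ty":0.005,"tz":0,"ax":0,"ay":0,"az":0,"fingers":0},{"tx":0,"ty":0.004,"tz":0,"ax":0,"ay":0,"az":0,"fingers":0},{"tx":0,"ty":0,"tz":0,"ax":0,"ay":0,"az":0,"fingers":0},{"tx":0,"ty":0,"tz":0,"ax":0,"ay":0,"az":0,"fingers":0}]'
python3 ball.py
python3 -m creep '[{"tx":0,"ty":0.003,"tz":0,"ax":0,"ay":0,"az":0,"fingers":0},{"tx":0,"ty":0,"tz":0,"ax":0,"ay":0,"az":0,"fingers":0}]'
python3 ball.py; python3 to.py 440 -33 74 95.4
```

```text
clock: 50.5
eef_pos: [437.7, -35.7, 72.6]
tool_rot: [0.147, -3.137, -0.0]
ft_force: [0.4, -0.3, -0.4]
opening: 0.002
grip_force: 0.0
wrist (array([429.2, -12. ]), array([32.3, 12.6]), 88.2, 1827) [428.4 -13.6  91.3]
scene (array([442.6, -11.9]), array([21.6, 29.2]), 10.8, 70) [444.4 -11.5  92.8]
clock: 50.77
eef_pos: [437.3, -33.0, 72.6]
tool_rot: [0.146, -3.137, 0.0]
ft_force: [0.1, 0.5, -0.2]
opening: -0.001
grip_force: 0.2
wrist (array([428.8,  -9.5]), array([31.1, 12.8]), 89.56, 1846) [428.2 -11.   90.8]
scene (array([442.5,  -9.8]), array([30.6, 18.2]), 84.17, 71) [443.7 -10.   91.2]
t 50.9 pos [437.4 -33.1  72.6] toolY 95.3 open -0.003 grip 0 F [ 0.3 -0.5 -0.9] j7 1.84
shift m [-0.0026 -0.0002 -0.0014] turn [ 0.    -0.001 -0.001]
```

View pics/wrist10.png

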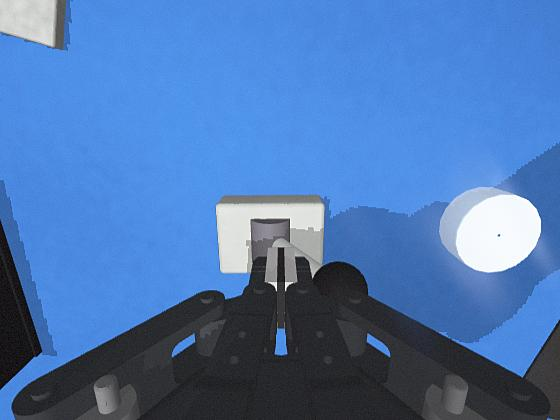

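The ball (345,280) now leans to the far side, ahead of the jaws. Push on until the stop is felt.

```bash

python3 -m creep '[{"tx":0,"ty":0.003,"tz":0,"ax":0,"ay":0,"az":0,"fingers":0},{"tx":0,"ty":0.001,"tz":0,"ax":0,"ay":0,"az":0,"fingers":0},{"tx":0,"ty":0,"tz":0,"ax":0,"ay":0,"az":0,"fingers":0},{"tx":0,"ty":0,"tz":0,"ax":0,"ay":0,"az":0,"fingers":0}]'
python3 -m creep '[{"tx":0,"ty":0.002,"tz":0,"ax":0,"ay":0,"az":0,"fingers":0},{"tx":0,"ty":0,"tz":0,"ax":0,"ay":0,"az":0,"fingers":0},{"tx":0,"ty":0,"tz":0,"ax":0,"ay":0,"az":0,"fingers":0}]'
python3 ball.py
```

```text
clock: 51.2
eef_pos: [437.2, -32.2, 72.6]
tool_rot: [-0.142, 3.138, -0.005]
ft_force: [1.5, -10.0, -1.4]
opening: 0.001
grip_force: 5.3
clock: 51.45
eef_pos: [437.2, -32.0, 72.7]
tool_rot: [-0.139, 3.138, -0.008]
ft_force: [1.3, -16.1, -2.3]
opening: -0.0
grip_force: 8.1
wrist (array([428.6,  -8.8]), array([30.4, 12.3]), 89.21, 1840) [428.1 -10.6  90.8]
scene (array([441. ,  -9.2]), array([19.9, 29. ]), 0.86, 71) [444.2 -10.1  91.4]
```

Stop felt (16 N). Back off, rise and check.

```bash

python3 -m creep '[{"tx":0,"ty":-0.01,"tz":0,"ax":0,"ay":0,"az":0,"fingers":0},{"tx":0,"ty":-0.02,"tz":0,"ax":0,"ay":0,"az":0,"fingers":0},{"tx":0,"ty":-0.02,"tz":0,"ax":0,"ay":0,"az":0,"fingers":0},{"tx":0,"ty":-0.02,"tz":0,"ax":0,"ay":0,"az":0,"fingers":0},{"tx":0,"ty":-0.02,"tz":-0.02,"ax":0,"ay":0,"az":0,"fingers":0},{"tx":0,"ty":-0.02,"tz":-0.03,"ax":0,"ay":0,"az":0,"fingers":0},{"tx":0,"ty":0,"tz":-0.04,"ax":0,"ay":0,"az":0,"fingers":0},{"tx":0,"ty":0,"tz":-0.04,"ax":0,"ay":0,"az":0,"fingers":0},{"tx":0,"ty":0,"tz":-0.02,"ax":0,"ay":0,"az":0,"fingers":0},{"tx":0,"ty":0,"tz":0,"ax":0,"ay":0,"az":0,"fingers":0}]'
python3 -m creep '[{"tx":0,"ty":0,"tz":0,"ax":0,"ay":0,"az":0,"fingers":0},{"tx":0,"ty":0,"tz":0,"ax":0,"ay":0,"az":0,"fingers":0},{"tx":0,"ty":0,"tz":0,"ax":0,"ay":0,"az":0,"fingers":0}]'
python3 lc.py; python3 - <<'E'
from h import *
for n in('wrist','scene','top'):
  i,P,K,T=grab(n)
  m=win(P,400,480,-60,40,76,108)&(i.max(-1)<90)
  if m.any(): print(n,'ball',rect(P,m),P[m].mean(0).round(1))
E
```

```text
clock: 52.38
eef_pos: [450.0, -137.4, 227.1]
tool_rot: [-0.146, 3.131, -0.002]
ft_force: [-0.4, 0.5, -0.1]
opening: 0.0
grip_force: 0.0
clock: 52.63
eef_pos: [446.1, -136.3, 221.2]
tool_rot: [0.147, -3.134, -0.001]
ft_force: [-0.7, 0.1, -1.0]
opening: -0.0
grip_force: 0.0
wrist lid (array([554.2,  21.8]), array([ 59.1, 130.4]), 4.25, 3447) [540.9  49.5 118.7] [-0.009 -0.     1.   ]
wrist rim/wall 
wrist ball (array([ 4.285e+02, -4.000e-01]), array([12.4,  0.9]), 45.24, 3)
wrist swb (array([440. , -39.4]), array([50.5, 69.8]), 5.77, 1986)
scene lid (array([590.2,   8.2]), array([125.4, 161.2]), 5.07, 2582) [596.   12.1 118.7] [ 0.002  0.001 -1.   ]
scene rim/wall (array([7.218e+02, 5.000e-01]), array([209.2, 287.3]), 24.04, 913)
scene ball (array([442.7,  -5.1]), array([18.5, 15.9]), 15.42, 46)
scene swb (array([441.6, -39.5]), array([50.6, 70.6]), 8.73, 286)
wrist ball (array([437.2,  -3. ]), array([13.3, 23.9]), 75.22, 31) [430.3  -0.6  91.5]
scene ball (array([443.1,  -4.3]), array([18. , 19.2]), 86.1, 49) [443.7  -4.6  92.6]
top ball (array([437.1,  -5.5]), array([20.2, 20.4]), 47.02, 44) [436.9  -5.4  93. ]
```

View pics/s_end.png

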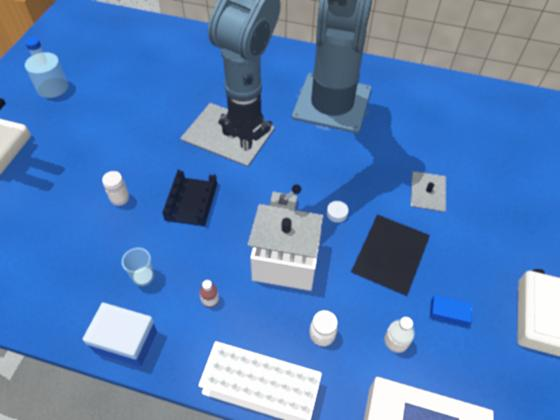

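The lever is fully over (ball at y = −5), but the view shows the lid knocked aside to about (590, 8), at pixel (286,228). Regrasp it.

```bash

python3 to.py 590.2 8.2 215 95.4
python3 -m creep '[{"tx":-0.008,"ty":0.007,"tz":0,"ax":0,"ay":0,"az":0,"fingers":0.6},{"tx":-0.016,"ty":0.013,"tz":0,"ax":0,"ay":0,"az":0,"fingers":0.6},{"tx":-0.022,"ty":0.018,"tz":0,"ax":0,"ay":0,"az":0,"fingers":0.6},{"tx":-0.022,"ty":0.018,"tz":0,"ax":0,"ay":0,"az":0,"fingers":0.6},{"tx":-0.022,"ty":0.018,"tz":0,"ax":0,"ay":0,"az":0,"fingers":0.6},{"tx":-0.022,"ty":0.018,"tz":0,"ax":0,"ay":0,"az":0,"fingers":0.6},{"tx":-0.022,"ty":0.018,"tz":0,"ax":0,"ay":0,"az":0,"fingers":0.6},{"tx":-0.016,"ty":0.013,"tz":0,"ax":0,"ay":0,"az":0,"fingers":0.6},{"tx":-0.006,"ty":0.006,"tz":0,"ax":0,"ay":0,"az":0,"fingers":0.6}]'
python3 -m creep '[{"tx":0,"ty":0,"tz":0,"ax":0,"ay":0,"az":0,"fingers":0.6},{"tx":0,"ty":0,"tz":0,"ax":0,"ay":0,"az":0,"fingers":0.6},{"tx":0,"ty":0,"tz":0,"ax":0,"ay":0,"az":0,"fingers":0.6},{"tx":0,"ty":0,"tz":0,"ax":0,"ay":0,"az":0,"fingers":0.6}]'
python3 lc.py; python3 - <<'E'
from h import *
i,P,K,T=grab('wrist')
print('knob',rect(P,win(P,540,690,-60,90,149,160)&(i.max(-1)<80)))
E
python3 to.py 590.2 8.2 138 95.4
```

```text
t 52.9 pos [ 446.8 -136.6  221.9] toolY 95.3 open 0.001 grip 0 F [ 0.3  0.1 -0.3] j7 1.96
shift m [-0.1563  0.1308  0.0065] turn [ 0.    -0.002 -0.001]
clock: 53.63
eef_pos: [592.6, 10.5, 222.0]
tool_rot: [-0.153, 3.138, 0.002]
ft_force: [0.2, 0.3, -0.1]
opening: 0.599
grip_force: 0.0
clock: 53.97
eef_pos: [589.6, 4.7, 222.5]
tool_rot: [0.143, -3.137, 0.001]
ft_force: [0.6, -0.7, -0.8]
opening: 0.599
grip_force: 0.0
wrist lid (array([589. ,   8.5]), array([122.3, 162.5]), 5.03, 24763) [576.6   7.5 118.7] [ 0. -0.  1.]
wrist rim/wall (array([672. ,  12.1]), array([  2.6, 100.9]), 6.01, 1695)
wrist ball (array([439.8,  -5.3]), array([20.4, 24.5]), 6.95, 888)
wrist swb (array([440.2, -38.9]), array([49.8, 69.4]), 5.62, 2725)
scene lid (array([589.8,   8.6]), array([124.5, 161.7]), 4.29, 2542) [596.6  12.9 118.7] [-0. -0.  1.]
scene rim/wall (array([721.1,   1.5]), array([207.9, 284.7]), 24.29, 899)
scene ball 
scene swb (array([442.3, -38. ]), array([50.3, 69.4]), 1.7, 222)
knob (array([588.3,   8.1]), array([23.1, 22.9]), 76.26, 826)
t 54.1 pos [590.1   5.4 222.7] toolY 95.3 open 0.602 grip 0 F [-1.3  0.2  0. ] j7 1.68
shift m [-0.0004  0.0028  0.0847] turn [-0.    -0.001 -0.002]
```

```bash

python3 -m creep '[{"tx":0.001,"ty":0.003,"tz":0.015,"ax":0,"ay":0,"az":0,"fingers":0.6},{"tx":0,"ty":0,"tz":0.022,"ax":0,"ay":0,"az":0,"fingers":0.6},{"tx":0,"ty":0,"tz":0.022,"ax":0,"ay":0,"az":0,"fingers":0.6},{"tx":0,"ty":0,"tz":0.017,"ax":0,"ay":0,"az":0,"fingers":0.6},{"tx":0,"ty":0,"tz":0.008,"ax":0,"ay":0,"az":0,"fingers":0.6},{"tx":0,"ty":0,"tz":0,"ax":0,"ay":0,"az":0,"fingers":0.1},{"tx":0,"ty":0,"tz":0,"ax":0,"ay":0,"az":0,"fingers":0.1},{"tx":0,"ty":0,"tz":0,"ax":0,"ay":0,"az":0,"fingers":0.1},{"tx":0,"ty":0,"tz":0,"ax":0,"ay":0,"az":0,"fingers":0.1},{"tx":0,"ty":0,"tz":0,"ax":0,"ay":0,"az":0,"fingers":0.1}]' 60
python3 -m creep '[{"tx":0,"ty":0,"tz":0,"ax":0,"ay":0,"az":0,"fingers":0.1},{"tx":0,"ty":0,"tz":-0.005,"ax":0,"ay":0,"az":0,"fingers":0.1},{"tx":0,"ty":0,"tz":-0.01,"ax":0,"ay":0,"az":0,"fingers":0.1},{"tx":0,"ty":0,"tz":-0.01,"ax":0,"ay":0,"az":0,"fingers":0.1},{"tx":-0.008,"ty":0.002,"tz":0,"ax":0,"ay":0,"az":-0.015,"fingers":0.1},{"tx":-0.014,"ty":0.003,"tz":0,"ax":0,"ay":0,"az":0,"fingers":0.1},{"tx":-0.012,"ty":0.002,"tz":0,"ax":0,"ay":0,"az":0,"fingers":0.1},{"tx":0,"ty":0,"tz":0,"ax":0,"ay":0,"az":0,"fingers":0.1},{"tx":0,"ty":0,"tz":0,"ax":0,"ay":0,"az":0,"fingers":0.1},{"tx":0,"ty":0,"tz":0,"ax":0,"ay":0,"az":0,"fingers":0.1}]'
python3 - <<'E'
from h import *
i,P,K,T=grab('wrist')
g=i.max(-1).astype(int);sat=g-i.min(-1).astype(int)
m=win(P,500,760,-150,180,126,150)&(g>80)&(sat<40)
mm=cv2.morphologyEx(m.astype(np.uint8),cv2.MORPH_OPEN,np.ones((3,3)))>0
print('lid',rect(P,mm),np.median(P[mm],0).round(1))
E
python3 to.py 622.4 18.8 138 95.9
```

```text
clock: 54.95
eef_pos: [589.8, 9.1, 139.5]
tool_rot: [-0.146, 3.137, -0.0]
ft_force: [0.1, -0.2, 2.4]
opening: 0.259
grip_force: 59.0
clock: 55.78
eef_pos: [621.8, 19.4, 163.2]
tool_rot: [0.17, -3.135, 0.0]
ft_force: [-0.2, 0.1, -1.6]
opening: 0.262
grip_force: 59.1
lid (array([620.7,  20.1]), array([121.8, 162.8]), 5.89, 41786) [595.6  17.8 142.5]
t 55.8 pos [621.6  19.4 163.2] toolY 96.2 open 0.259 grip 59 F [-0.7  0.  -3.2] j7 1.69
shift m [-0.0008 -0.0006  0.0252] turn [-0.    -0.002  0.005]
```

```bash

python3 -m creep '[{"tx":-0.001,"ty":-0.001,"tz":0.006,"ax":0,"ay":0,"az":0,"fingers":0.1},{"tx":0,"ty":0,"tz":0.008,"ax":0,"ay":0,"az":0,"fingers":0.1},{"tx":0,"ty":0,"tz":0.006,"ax":0,"ay":0,"az":0,"fingers":0.1},{"tx":0,"ty":0,"tz":0.003,"ax":0,"ay":0,"az":0,"fingers":0.1},{"tx":0,"ty":0,"tz":0.0018,"ax":0,"ay":0,"az":0,"fingers":0.1},{"tx":0,"ty":0,"tz":0,"ax":0,"ay":0,"az":0,"fingers":0.1},{"tx":0,"ty":0,"tz":0,"ax":0,"ay":0,"az":0,"fingers":0.1},{"tx":0,"ty":0,"tz":0,"ax":0,"ay":0,"az":0,"fingers":0.1}]'
python3 -m creep '[{"tx":0,"ty":0,"tz":0,"ax":0,"ay":0,"az":0,"fingers":0.6},{"tx":0,"ty":0,"tz":0,"ax":0,"ay":0,"az":0,"fingers":0.6},{"tx":0,"ty":0,"tz":0,"ax":0,"ay":0,"az":0,"fingers":0.6},{"tx":0,"ty":0,"tz":0,"ax":0,"ay":0,"az":0,"fingers":0.6},{"tx":0,"ty":0,"tz":-0.015,"ax":0,"ay":0,"az":0,"fingers":0.6},{"tx":0,"ty":0,"tz":-0.025,"ax":0,"ay":0,"az":0,"fingers":0.6},{"tx":0,"ty":0,"tz":-0.03,"ax":0,"ay":0,"az":0,"fingers":0.6},{"tx":0,"ty":0,"tz":-0.02,"ax":0,"ay":0,"az":0,"fingers":0.6},{"tx":0,"ty":0,"tz":0,"ax":0,"ay":0,"az":0,"fingers":0.6},{"tx":0,"ty":0,"tz":0,"ax":0,"ay":0,"az":0,"fingers":0.6}]'
python3 -m creep '[{"tx":0,"ty":0,"tz":0,"ax":0,"ay":0,"az":0,"fingers":0.6},{"tx":0,"ty":0,"tz":0,"ax":0,"ay":0,"az":0,"fingers":0.6},{"tx":0,"ty":0,"tz":0,"ax":0,"ay":0,"az":0,"fingers":0.6}]'
python3 lc.py; python3 to.py 622.4 18.8 230 95.9
```

```text
clock: 56.5
eef_pos: [622.2, 18.6, 139.4]
tool_rot: [0.169, -3.134, -0.0]
ft_force: [-8.0, -0.3, 10.4]
opening: 0.258
grip_force: 60.5
clock: 57.33
eef_pos: [624.3, 18.9, 229.8]
tool_rot: [-0.17, 3.135, 0.0]
ft_force: [0.5, -0.7, -0.2]
opening: 0.601
grip_force: 0.0
clock: 57.58
eef_pos: [622.6, 18.8, 227.3]
tool_rot: [0.17, -3.134, 0.0]
ft_force: [-0.6, -0.2, -0.2]
opening: 0.599
grip_force: 0.0
wrist lid (array([621.5,  19.1]), array([122. , 162.1]), 5.86, 24099) [610.1  17.9 118.7] [-0. -0. -1.]
wrist rim/wall (array([ 754.3, -130.4]), array([27.2, 10.4]), 87.79, 173)
wrist ball 
wrist swb (array([454.3, -37.4]), array([22.9, 69.7]), 6.12, 1675)
scene lid (array([622.6,  18.8]), array([124.2, 160.7]), 5.58, 2652) [628.9  21.8 118.7] [-0.002 -0.001  1.   ]
scene rim/wall (array([713.5,  19.6]), array([308.9,  92.5]), 89.99, 661)
scene ball 
scene swb (array([452. , -39.1]), array([77.7, 29.9]), 78.35, 108)
t 57.7 pos [622.9  18.8 227.7] toolY 96.2 open 0.601 grip 0 F [0.8 0.3 0.1] j7 1.68
shift m [ 0.0005  0.0001 -0.0023] turn [-0.    -0.003  0.005]
```

```bash
python3 - <<'E'
from h import *
i,P,K,T=grab('top')
m=win(P,400,480,-60,40,76,108)&(i.max(-1)<90)
print(rect(P,m) if m.any() else 'ball hidden')
print(ctrl.sign_off())
E
```

```text
ball hidden
the job is handed in; nothing more can be done
None
```

I handed the job in at about 58 s: all four carriers seated in the trough slots and the lid back on squarely (knocked aside once, and re-placed). The lever was pushed fully over and seen there after that knock, though the last check before hand-in had the ball hidden.

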